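Kit the relay modules and rack the tray

ROBOT

A 7-joint arm with a two-finger parallel gripper is mounted at the origin on the work surface. World frame = base frame: x ahead of the robot, y to its left, z up, the work surface at z = 0. Lengths are in m, angles in rad, forces in N, time in s.
With the tool pointing down it reaches from about 0.425 to 0.875 m from the base axis. Payload 4.7 kg.
Tool frame: the origin (TCP) lies between the finger pads; the fingertips stand 14 mm ahead of it and the grasp point (between the pads) lies 5 mm behind it; z points along the fingers, y is the line along which they close (so a half turn about z gives the same grasp; the last joint's range is limited). The gripper opens to 87 mm and grips with 3 to 60 N. Pads are 19 mm wide; open, the fingers measure 117 mm over their backs; the gripper's body (75 mm by 190 mm) begins 51 mm behind the grasp point.
Start: joints at [1.267, 0.321, -0.07, 1.45, 0.023, 1.371, -0.057], TCP at [0.203, -0.617, 0.214] pointing down, gripper open.
Joint ranges: [-2.86, 2.86], [-0.3, 2.09], [-1.38, 1.24], [0.06, 2.45], [-1.56, 4.7], [0.09, 2.05], [-2.69, 2.69]. Speed limits (rad/s): [2.57, 2.57, 3.14, 3.14, 3.14, 3.14, 3.14].

INTERFACE

Orientations are given as a rotation vector (axis times angle).
In Python, from bench import ctrl gives the robot as it stands.
- The arm moves only by the tool step_arm, never from a script. Its argument "commands" is a list of rows, each an object with "travel": the shift along the tool's x, y, z in m, a list of three; "turn": the turn, a rotation vector about the tool's x, y, z in degrees, a list of three. A call has 1 to 5 rows; each row is the pose to reach, as a shift and turn from the pose commanded when the call began, along the tool's axes at that moment; what a row does not reach only later rows make up. A row lasts 1/10 s, in which the tool goes at most 50 mm and 8.59 degrees, less where a joint would pass 70% of its speed; a pose out of reach is approached as far as the arm can. A call with a gripper value outside its range is refused whole. "gripper" is the opening, from 0 (shut) to 1 (fully open), set as the call begins (left out, the last holds). The fingers move at their own pace and stop on an object; "force" is the grip in N (left out, the last holds). Time passes only in rows, so rows that repeat a pose let the fingers close. It gives the time, the measured TCP pose, the force, the opening and the grip force at its end, in the units of the state.
- ctrl.get_state(): the state, without advancing time (a new reading comes with each control period).
- ctrl.get_image(name): name is "scene" or "top" or "wrist"; returns the picture (480x640x3 uint8, red, green, blue); there is no depth.
- ctrl.camera_model(name): a dict with "fx", "fy", "cx", "cy" (pixels), "k1" (the pictures are not rectified: a ray, as slopes to the right and down, at radius r is drawn at 1 + k1 r^2 times it, then the intrinsics apply), "R" (3x3) and "t" (3): a world point X has camera coordinates R X + t; the wrist camera has in their place "T_tool_cam" (4x4, takes a point from camera to tool coordinates, whose origin is the TCP and whose axes are the flange's). Camera axes: x right, y down, z forward; pixel columns grow to the right and rows downward; lengths in m; the calibration is good to about 2 mm. A picture is of the moment at which its call begins: read the wrist's pose just before it. camera_model takes no time and is no camera call.
- ctrl.close_job(): hands the job in; it is judged then, once.
The state is a dict: "time": time; "joint_positions": joint angles; "qd": joint speeds; "joint_torque": joint torques, N m; "position": TCP position; "tool_rot": TCP orientation; "ft_force": force on the tool from outside, world axes, zero at the start; "torque": the same for the moment, N m; "grip_width": opening from 0.0 (shut) to 1.0 (fully open); "grip_force": force on a finger pad.
Only numpy, scipy, OpenCV 4.12 (cv2) and the standard library are available. Lean on these libraries where they do the work, as an engineer would, in place of code of your own. Each camera call takes 0.05 s, during which the arm holds its last target. There are 200 camera calls.

TASK

Pull every relay module out of the spring-clip dock and stand each one upright in a pocket of its own in the kit tray, while the tray is out on the table. Then slide the loaded tray by its handle onto the pair of rails marked with the green tag, fully home against the back of the rack, and let go. Leave the tape roll and the small brown carton on the robot's side of the table where they are.

Things in the scene. Friction and masses are not known exactly. Their poses are not given: they have to be found in the camera images.
- tray_o (a point): the kit tray: aluminium sheet 130 (x) x 200 (y) x 4 mm with a row of four white-walled open pockets across its middle, 0.26 kg. Point: centre of its underside. Its +x edge goes into the rack first. Pocket walls are 6 to 7 mm thick, rising to 28 mm above the underside; the row measures 45 (x) x 167 (y) mm, side edges are bare. At -x a tongue carries the handle
- tray_handle (a point): tray handle: blue upright plate 10 mm thick (along tray x), 60 mm wide (tray y), its top 50 mm above the tray's underside; point 32 mm above the underside in the plate's middle, which lies at tray x = -105 mm. Grip it from above across its 10 mm; held firmly, the loaded tray can be carried level by it; a jerk on closing can topple modules
- pocket0 (a point): floor centre of tray pocket 0 (4 mm above the underside, at tray x = 0, y = -60 mm); the opening is 33 x 33 mm, 24 mm deep
- pocket1 (a point): floor centre of tray pocket 1 (4 mm above the underside, at tray x = 0, y = -20 mm); the opening is 33 x 33 mm, 24 mm deep
- pocket2 (a point): floor centre of tray pocket 2 (4 mm above the underside, at tray x = 0, y = 20 mm); the opening is 33 x 33 mm, 24 mm deep
- pocket3 (a point): floor centre of tray pocket 3 (4 mm above the underside, at tray x = 0, y = 60 mm); the opening is 33 x 33 mm, 24 mm deep
- relay0_c (a point): relay module 0 (absent in some starts): dark upright block 28 x 28 mm, 64 mm tall, 60 g, green band, orange top; axes square with its sides. Point: its centre, 32 mm above its foot. At first snapped in the dock, foot 12 mm above the table; a spring roller in a groove of its foot holds it until pulled straight up with some 5 to 15 N; out of the dock 30 mm up
- relay1_c (a point): relay module 1 (absent in some starts): dark upright block 28 x 28 mm, 64 mm tall, 60 g, green band, orange top; axes square with its sides. Point: its centre, 32 mm above its foot. At first snapped in the dock, foot 12 mm above the table; a spring roller in a groove of its foot holds it until pulled straight up with some 5 to 15 N; out of the dock 30 mm up
- relay2_c (a point): relay module 2 (absent in some starts): dark upright block 28 x 28 mm, 64 mm tall, 60 g, green band, orange top; axes square with its sides. Point: its centre, 32 mm above its foot. At first snapped in the dock, foot 12 mm above the table; a spring roller in a groove of its foot holds it until pulled straight up with some 5 to 15 N; out of the dock 30 mm up
- relay3_c (a point): relay module 3 (absent in some starts): dark upright block 28 x 28 mm, 64 mm tall, 60 g, green band, orange top; axes square with its sides. Point: its centre, 32 mm above its foot. At first snapped in the dock, foot 12 mm above the table; a spring roller in a groove of its foot holds it until pulled straight up with some 5 to 15 N; out of the dock 30 mm up
- dock: grey clip dock, fixed: 212 mm long (its x), 110 mm wide, with four stations 48 mm apart along x (at -72, -24, 24, 72 mm). Origin on the table under the row of stations. Walls, rollers and roller housing beside the modules rise to at most 34 mm above the table, so each module can be gripped above that by two sides facing the dock's +y and -y
- rack: blue fixed rack 155 (x) x 270 (y) x 274 mm, open in front and on top; origin on the table under its middle. Mouth at its -x; trays go in along +x up to the grey back panel (tray fully home: tray_o over the rack's origin). Three pairs of side channels, x -65 to 65 mm: rail tops at 50, 130, 210 mm over the table, 208 mm between side walls; ledges 17 mm wide, a lip 20 mm above each
- tag0_c (a point): green tag standing in a dark holder on the rack's outer -y side, beside the mouth of the lowest rail pair (absent if another pair is tagged; exactly one tag is there): plate 40 x 10 x 36 mm; point at its centre, 18 mm above the rail tops of the pair it marks
- tag1_c (a point): green tag standing in a dark holder on the rack's outer -y side, beside the mouth of the middle rail pair (absent if another pair is tagged; exactly one tag is there): plate 40 x 10 x 36 mm; point at its centre, 18 mm above the rail tops of the pair it marks
- tag2_c (a point): green tag standing in a dark holder on the rack's outer -y side, beside the mouth of the top rail pair (absent if another pair is tagged; exactly one tag is there): plate 40 x 10 x 36 mm; point at its centre, 18 mm above the rail tops of the pair it marks
- carton_c: bystander, to be left alone: small brown carton 60 x 80 x 45 mm; origin at its underside
- tape: bystander, to be left alone: roll of amber packing tape, 100 mm across, 48 mm high, lying flat; origin at its underside

How it is judged:
By the outcome, as a careful person would: the job done as asked, in the order asked, and still so for the second after the job is handed in, with the robot touching nothing.
Of relay0, relay1, relay2, relay3 only 3 to 4 are there at a start; the rules pass over those that are not, and their reading is None.
Of tag0, tag1, tag2 only 1 to 1 are there at a start; the rules pass over those that are not, and their reading is None.
At some moment in a run one of tray may be knocked a few centimetres aside while the robot is not near it.
It also fails if it takes over 208 s, if anything falls off the work surface, if the arm or the gripper's body presses on something with over 40 N, if the wrist force passes 120 N, or if a joint passes its speed limit or range.

## Working session

There is one attempt and no reset: what is moved stays moved. The work goes in short steps, Python scripts to look and compute and a tool call to move; the robot and the scene stay as the last step left them, time stands still between calls to the robot, and variables do not carry over. Pictures are saved under pics/ and viewed, at most 18 in all, crops included, and the job is handed in when it is done.

Besides the shell and the picture viewer there is one more tool, called after "Call:" by a JSON object that holds its "fn" and its "kwargs", one argument or row to a line. step_arm: Moves the arm, as the interface text tells. Its arguments: {"type":"object","properties":{"commands":{"type":"array"},"gripper":{"type":"number"},"force":{"type":"number"}},"required":["commands"]}

```bash
ls; mkdir -p pics; python3 - <<'E'
from bench import ctrl
import cv2,json,numpy as np
np.set_printoptions(precision=4,suppress=True)
s=ctrl.get_state();print(s)
for n in("scene","top","wrist"):
    m=ctrl.camera_model(n);print(n,m)
for n in("scene","top"):
    cv2.imwrite(f"pics/{n}0.png",ctrl.get_image(n)[:,:,::-1])
E
```

```text
pics
{'time': 0.0, 'joint_positions': array([ 1.2671,  0.3218, -0.0701,  1.4517,  0.0226,  1.3708, -0.0569]), 'qd': array([ 0.0009, -0.0006, -0.0013, -0.    , -0.0011,  0.0004,  0.0009]), 'joint_torque': array([ -0.0005, -49.1295,  -0.4046, -31.253 ,  -0.0641,   0.0437,
         0.0002]), 'position': array([ 0.2029, -0.6169,  0.2126]), 'tool_rot': array([-3.1002, -0.4968,  0.0006]), 'ft_force': array([0.5825, 0.4872, 0.3141]), 'torque': array([0.0559, 0.0115, 0.0058]), 'grip_force': 0.0, 'grip_width': 1.0004853456741258}
scene {'fx': 573.4499349483917, 'fy': 573.4499349483917, 'cx': 318.97287514619666, 'cy': 239.86086596281962, 'k1': -0.13044911382753868, 'R': array([[ 0.0692,  0.9973,  0.0246],
       [ 0.5797, -0.0202, -0.8146],
       [-0.8119,  0.0706, -0.5795]]), 't': array([-0.0347, -0.143 ,  1.6024])}
top {'fx': 567.027593193929, 'fy': 567.027593193929, 'cx': 328.3222895520437, 'cy': 229.28211751113795, 'k1': -0.17820988056465148, 'R': array([[-0.0174, -0.9995, -0.025 ],
       [-0.9894,  0.0208, -0.1439],
       [ 0.1443,  0.0222, -0.9893]]), 't': array([0.0088, 0.5076, 1.4471])}
wrist {'fx': 344.90771661951595, 'fy': 344.90771661951595, 'cx': 320.0254898611809, 'cy': 235.13830479909666, 'k1': -0.04587010093825126, 'T_tool_cam': array([[-0.0017, -0.9685, -0.2489,  0.0673],
       [ 1.    , -0.002 ,  0.001 , -0.0005],
       [-0.0015, -0.2489,  0.9685, -0.1702],
       [ 0.    ,  0.    ,  0.    ,  1.    ]])}
```

View pics/scene0.png

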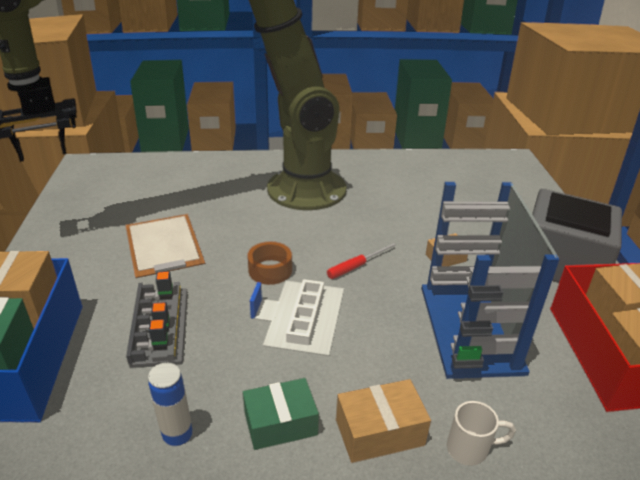

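View pics/top0.png

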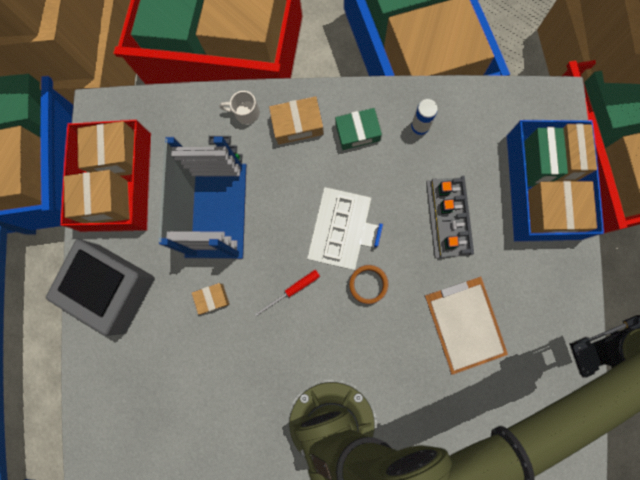

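Three relays are in the dock: orange tops in top view at about (446,186), (448,205) and (457,241). The second station from the bottom is empty. The tray lies at (340,228) with its blue handle at (378,236), and the rack's mouth faces −y. The green tag is at (468,353) in the scene view, by the lowest pair. Next I'll measure.

```bash
cat > h.py <<'E'
from bench import ctrl
import cv2,numpy as np
from scipy.spatial.transform import Rotation as Ro
np.set_printoptions(precision=4,suppress=True)
def view(n):
    """picture(BGR), model with R,t world->cam"""
    s=ctrl.get_state(); m=dict(ctrl.camera_model(n)); im=ctrl.get_image(n)[:,:,::-1].copy()
    if n=="wrist":
        T=np.eye(4);T[:3,:3]=Ro.from_rotvec(s["tool_rot"]).as_matrix();T[:3,3]=s["position"]
        W=np.linalg.inv(T@m["T_tool_cam"]);m["R"],m["t"]=W[:3,:3],W[:3,3]
    m["K"]=np.array([[m["fx"],0,m["cx"]],[0,m["fy"],m["cy"]],[0,0,1]]);m["D"]=np.array([m["k1"],0,0,0.])
    return im,m
def ray(m,p):
    u=cv2.undistortPointsIter(np.float64(p).reshape(-1,1,2),m["K"],m["D"],None,None,(3,50,1e-9)).reshape(-1,2)
    d=np.c_[u,np.ones(len(u))]@m["R"]; c=-m["R"].T@m["t"]; return c,d
def cast(m,p,z):
    c,d=ray(m,p); return c+d*((z-c[2])/d[:,2])[:,None]
def tri(m1,p1,m2,p2):
    A=[];b=[]
    for m,p in((m1,p1),(m2,p2)):
        c,d=ray(m,p);d=d[0]/np.linalg.norm(d[0]);P=np.eye(3)-np.outer(d,d);A.append(P);b.append(P@c)
    x,r,_,_=np.linalg.lstsq(np.vstack(A),np.hstack(b),rcond=None);return x,np.sqrt(r)
def proj(m,X):
    return cv2.projectPoints(np.float64(X).reshape(-1,1,3),cv2.Rodrigues(m["R"])[0],m["t"],m["K"],m["D"])[0].reshape(-1,2)
def mask(im,lo,hi):
    return cv2.inRange(cv2.cvtColor(im,cv2.COLOR_BGR2HSV),lo,hi)
def blobs(mk,amin):
    c,_=cv2.findContours(mk,cv2.RETR_EXTERNAL,cv2.CHAIN_APPROX_NONE)
    return sorted([k for k in c if cv2.contourArea(k)>amin],key=lambda k:-cv2.contourArea(k))
def rect(m,cnt,z):
    """min-area rectangle of contour cast on plane z: centre, sides, angle deg (mod 90)"""
    P=cast(m,cnt.reshape(-1,2),z)[:,:2]; return cv2.minAreaRect((P*1000).astype(np.float32))
E
python3 - <<'E'
from h import *
im,m=view("top")
for n,lo,hi,z,a in(("orange",(5,170,150),(18,255,255),.076,30),("blueh",(100,120,60),(125,255,255),.05,20),("white",(0,0,170),(180,60,255),.028,300),("bluebase",(100,120,50),(125,255,255),.004,3000)):
    print(n)
    for c in blobs(mask(im,lo,hi),a)[:14]:
        x,y,w,h=cv2.boundingRect(c);r=rect(m,c,z);print((x,y,w,h),np.round(r[0],1),np.round(r[1],1),round(r[2],1))
cv2.imwrite("pics/topc.png",cv2.resize(im[120:280,150:480],None,fx=2.4,fy=2.4,interpolation=cv2.INTER_CUBIC))
E
```

```text
orange
(449, 237, 9, 9) [ 465.2 -319.1] [21.  20.5] 88.7
(445, 200, 9, 9) [ 561.2 -313.2] [21.1 20.9] 88.9
(442, 182, 9, 9) [ 608.7 -308.4] [21.1 21.2] 89.0
(468, 278, 14, 9) [ 359.7 -369.1] [11.2 32.8] 16.4
(358, 266, 29, 33) [ 374.6 -118.6] [88.9 45.5] 35.5
blueh
(0, 76, 73, 155) [741.4 789.8] [197.8 446.4] 76.1
(185, 137, 61, 122) [600.6 293.8] [152.1 326.9] 87.7
(507, 120, 97, 121) [ 630.8 -612.5] [253.1 332. ] 89.9
(345, 0, 49, 76) [1045.6 -119.5] [262.2  68.6] 17.2
(0, 225, 16, 255) [178.4 903.7] [ 51.2 718.4] 89.9
(470, 0, 40, 76) [1045.5 -465.4] [241.2  68.8] 5.5
(160, 238, 21, 12) [476.1 415.9] [58.8 18.5] 70.2
(374, 224, 9, 23) [ 488.6 -129.4] [ 9.5 60.2] 75.9
(167, 137, 14, 9) [753.5 419. ] [41.6 19.3] 44.7
(417, 111, 17, 11) [ 804.3 -263.3] [46.  21.8] 67.4
white
(432, 282, 71, 88) [ 254.7 -353.8] [205.3 136.9] 16.8
(307, 187, 71, 83) [509.5 -44.5] [161.5 198.5] 75.8
(221, 90, 35, 25) [867.1 236.5] [72.1 83.9] 37.2
bluebase
(0, 76, 73, 404) [400.5 871.5] [ 200.9 1199.9] 87.1
(160, 137, 86, 122) [585.8 287.1] [223.9 340.8] 63.4
(507, 120, 97, 121) [ 641.5 -630.8] [261.2 342.5] 89.9
```

View pics/topc.png

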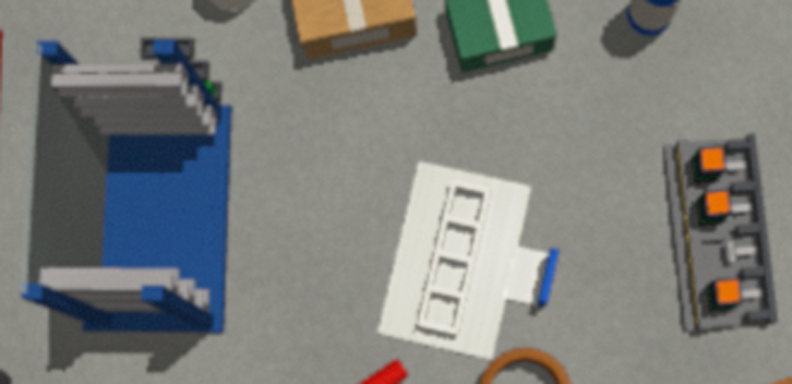

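```bash
cat >> h.py <<'E'
def to(x,y,z,yaw):
    """travel (mm) and turn (deg) in tool axes from the measured pose to a tool-down pose with tool x at yaw (deg)"""
    s=ctrl.get_state();R=Ro.from_rotvec(s["tool_rot"])
    G=Ro.from_euler("z",yaw,degrees=True)*Ro.from_euler("x",180,degrees=True)
    d=R.inv().apply(np.array([x,y,z])-s["position"])*1000
    print("travel mm",np.round(d,1),"turn",np.round((R.inv()*G).as_rotvec(degrees=True),2),"| pos",s["position"],"F",s["ft_force"],"w",round(s["grip_width"],3),"t",round(s["time"],2))
E
python3 - <<'E'
from h import *
to(.51,-.314,.22,4.3)
im,m=view("top")
for n,P in(("rack base crop px",[(245.8,163.75),(242.5,257.5)]),): print(n,cast(m,P,.005))
E
```

```text
travel mm [ 386.4 -191.9   -6.9] turn [-0.08  0.02 13.91] | pos [ 0.203  -0.6171  0.2128] F [-0.9327  1.1247 -0.3743] w 1.001 t 0.15
rack base crop px [[0.699  0.2233 0.005 ]
 [0.4409 0.2308 0.005 ]]
```

Call:
{"fn": "step_arm", "kwargs": {
  "commands": [
    {"travel": [0.04, -0.02, -0.02], "turn": [0, 0, 3]},
    {"travel": [0.08, -0.04, -0.02], "turn": [0, 0, 6]},
    {"travel": [0.12, -0.06, -0.02], "turn": [0, 0, 9]},
    {"travel": [0.16, -0.08, -0.02], "turn": [0, 0, 12]},
    {"travel": [0.2, -0.1, -0.02], "turn": [0, 0, 13.9]}
  ]
}}

```text
time: 0.7
position: [0.3628, -0.4585, 0.2337]
tool_rot: [3.139, 0.115, 0.0]
ft_force: [-0.4, -0.3, -0.3]
grip_width: 1.0
grip_force: 0.0
```

```bash
python3 -c "
from h import *
to(.51,-.314,.22,4.3)"
```

```text
travel mm [ 157.3 -133.4   13.6] turn [ 0.01 -0.   -0.1 ] | pos [ 0.3628 -0.4585  0.2337] F [-0.4376 -0.3259 -0.3033] w 1.0 t 0.7
```

Call:
{"fn": "step_arm", "kwargs": {
  "commands": [
    {"travel": [0.037, -0.032, 0.005]},
    {"travel": [0.074, -0.064, 0.01]},
    {"travel": [0.11, -0.095, 0.014]},
    {"travel": [0.15, -0.13, 0.014]},
    {"travel": [0.155, -0.133, 0.014]}
  ]
}}

```text
$.commands[0]: bad value
```

Call:
{"fn": "step_arm", "kwargs": {
  "commands": [
    {"travel": [0, 0, 0]},
    {"travel": [0, 0, 0]}
  ]
}}

```text
$.commands[0]: bad value
```

```bash
python3 - <<'E'
from h import *
to(.51,-.314,.22,4.3)
im,m=view("wrist");cv2.imwrite("pics/w1.png",im)
for c in blobs(mask(im,(5,170,120),(18,255,255)),100):
    r=rect(m,c,.076);print(cv2.boundingRect(c),np.round(r[0],1),np.round(r[1],1),round(r[2],1))
E
```

```text
travel mm [ 157.3 -133.4   13.6] turn [ 0.01 -0.   -0.1 ] | pos [ 0.3628 -0.4585  0.2337] F [-0.4376 -0.3259 -0.3033] w 1.0 t 0.7
```

View pics/w1.png

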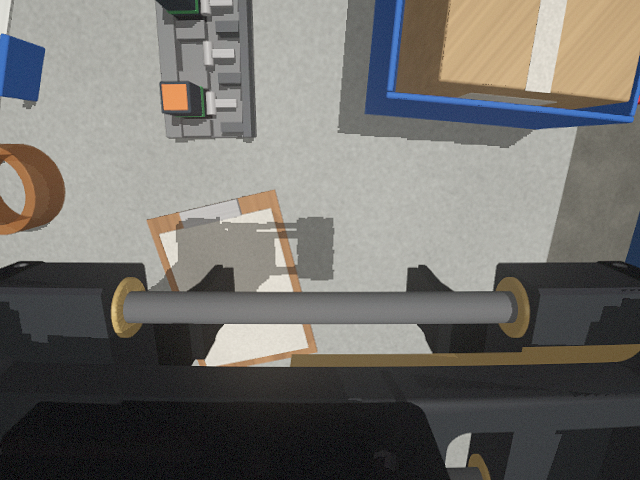

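The camera sees ahead of the fingers: an orange top is at (175,97), the tray handle at (20,65). So I stop farther back, to have the dock in view ahead.

Call:
{"fn": "step_arm", "kwargs": {
  "commands": [
    {"travel": [0.025, -0.04, 0.005], "turn": [0, 0, 0]},
    {"travel": [0.05, -0.08, 0.01], "turn": [0, 0, 0]},
    {"travel": [0.075, -0.12, 0.014], "turn": [0, 0, 0]},
    {"travel": [0.085, -0.138, 0.014], "turn": [0, 0, 0]},
    {"travel": [0.085, -0.138, 0.014], "turn": [0, 0, 0]}
  ]
}}

```text
time: 1.25
position: [0.4384, -0.3118, 0.2197]
tool_rot: [-3.138, -0.13, -0.001]
ft_force: [0.4, -0.6, 0.4]
grip_width: 1.0
grip_force: 0.0
```

Call:
{"fn": "step_arm", "kwargs": {
  "commands": [
    {"travel": [0, 0, 0], "turn": [0, 0, 0]},
    {"travel": [0, 0, 0], "turn": [0, 0, 0]}
  ]
}}

```text
time: 1.45
position: [0.4352, -0.3178, 0.2196]
tool_rot: [3.139, 0.114, -0.001]
ft_force: [-0.5, 0.0, 0.3]
grip_width: 1.0
grip_force: 0.0
```

```bash
python3 - <<'E'
from h import *
to(.44,-.314,.22,4.3)
im,m=view("wrist");cv2.imwrite("pics/w2.png",im)
for c in blobs(mask(im,(5,170,120),(18,255,255)),100):
    r=rect(m,c,.076);print(cv2.boundingRect(c),np.round(r[0],1),np.round(r[1],1),round(r[2],1))
for c in blobs(mask(im,(100,150,80),(118,255,255)),100):
    r=rect(m,c,.05);print('blue',cv2.boundingRect(c),np.round(r[0],1),np.round(r[1],1),round(r[2],1))
E
```

```text
travel mm [ 5.1 -3.4 -0.4] turn [ 0.04  0.03 -0.14] | pos [ 0.4352 -0.3178  0.2196] F [-0.5025  0.0116  0.2866] w 1.0 t 1.45
blue (484, 0, 156, 216) [ 557.2 -563.7] [194.7 175. ] 0.0
blue (124, 116, 20, 61) [ 490.9 -132.1] [ 8.9 58.6] 75.9
```

View pics/w2.png

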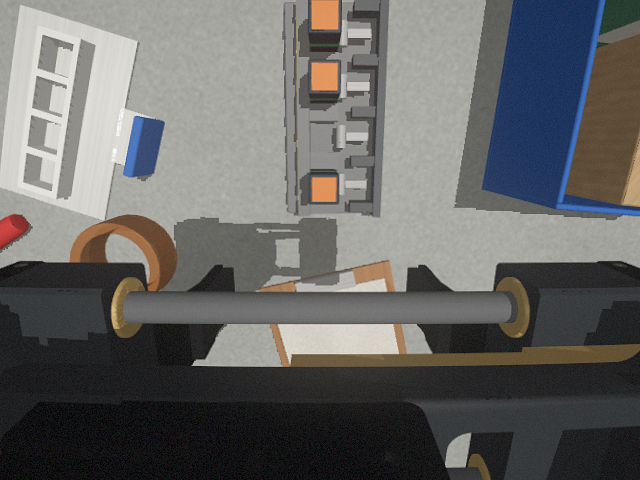

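The wrist view shows orange tops at (324,15), (324,76) and (323,190), with the empty station at (324,137). The handle's blue top is at (133,147) and the pocket row runs from (58,50) to (40,170).

```bash
python3 - <<'E'
from h import *
im,m=view("wrist")
for c in blobs(mask(im,(5,130,200),(20,255,255)),300):
    r=rect(m,c,.076);print(cv2.boundingRect(c),np.round(r[0],1),np.round(r[1],1),round(r[2],1))
mk=mask(im,(0,0,205),(180,40,255));mk[:,150:]=0
cv2.imwrite("pics/mk.png",mk)
# pocket interiors: holes in the bright row walls
cs,hh=cv2.findContours(mk,cv2.RETR_CCOMP,cv2.CHAIN_APPROX_NONE)
for c,q in zip(cs,hh[0]):
    if cv2.contourArea(c)>300: r=rect(m,c,.028);print(q[3]>=0,cv2.boundingRect(c),np.round(r[0],1),np.round(r[1],1),round(r[2],1))
E
```

```text
(312, 1, 26, 28) [ 608.4 -309.2] [20.4 20.6] 4.1
(312, 63, 26, 27) [ 560.9 -312.7] [20.8 21.2] 4.0
(312, 178, 24, 24) [ 464.7 -318.9] [20.9 21.1] 4.0
False (0, 5, 147, 215) [512.4 -58.7] [144.7 186.6] 75.8
True (22, 152, 32, 40) [458.1 -15. ] [35.3 35. ] 76.0
True (26, 114, 32, 42) [496.8 -24.8] [34.7 35.2] 75.5
True (31, 75, 37, 44) [535.5 -34.5] [35.1 35.3] 76.1
True (55, 38, 42, 163) [508.5 -59.2] [ 18.7 168.3] 75.8
True (36, 34, 39, 45) [574.  -44.3] [35.  35.5] 75.2
```

View pics/mk.png

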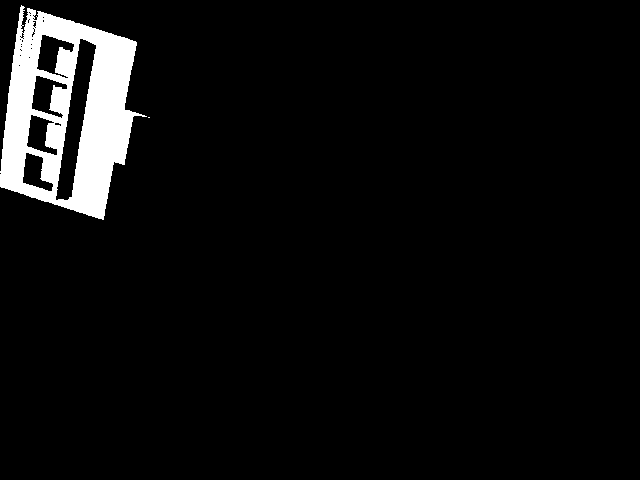

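```bash
python3 -c "
from h import *
to(.4648,-.319,.12,4.1)"
```

```text
travel mm [29.4  3.5 99.5] turn [0.01 0.02 0.04] | pos [ 0.4353 -0.3176  0.2195] F [ 0.2039 -1.33   -0.0307] w 0.999 t 1.55
```

Call:
{"fn": "step_arm", "kwargs": {
  "commands": [
    {"travel": [0.015, 0.002, 0.045], "turn": [0, 0, 0]},
    {"travel": [0.029, 0.0035, 0.09], "turn": [0, 0, 0]},
    {"travel": [0.0295, 0.0035, 0.1], "turn": [0, 0, 0]},
    {"travel": [0.0295, 0.0035, 0.1], "turn": [0, 0, 0]},
    {"travel": [0.0295, 0.0035, 0.1], "turn": [0, 0, 0]}
  ]
}}

```text
time: 2.05
position: [0.4661, -0.3185, 0.1214]
tool_rot: [3.138, 0.116, 0.002]
ft_force: [-0.2, -0.9, 0.6]
grip_width: 1.0
grip_force: 0.0
```

```bash
python3 -c "
from h import *
to(.4648,-.319,.059,4.1)"
```

```text
travel mm [-1.4  0.3 62.4] turn [ 0.09 -0.08  0.14] | pos [ 0.4661 -0.3185  0.1214] F [-0.1683 -0.9224  0.6407] w 1.0 t 2.05
```

Call:
{"fn": "step_arm", "kwargs": {
  "commands": [
    {"travel": [-0.001, 0, 0.02], "turn": [0, 0, 0]},
    {"travel": [-0.001, 0, 0.04], "turn": [0, 0, 0]},
    {"travel": [-0.001, 0, 0.055], "turn": [0, 0, 0]},
    {"travel": [-0.001, 0, 0.062], "turn": [0, 0, 0]},
    {"travel": [-0.001, 0, 0.062], "turn": [0, 0, 0]}
  ]
}}

```text
time: 2.55
position: [0.4647, -0.3176, 0.0578]
tool_rot: [3.139, 0.118, -0.0]
ft_force: [0.5, 0.4, 0.5]
grip_width: 1.001
grip_force: 0.0
```

Call:
{"fn": "step_arm", "kwargs": {
  "commands": [
    {"travel": [0, 0, 0], "turn": [0, 0, 0]},
    {"travel": [0, 0, 0], "turn": [0, 0, 0]},
    {"travel": [0, 0, 0], "turn": [0, 0, 0]},
    {"travel": [0, 0, 0], "turn": [0, 0, 0]},
    {"travel": [0, 0, 0], "turn": [0, 0, 0]}
  ],
  "gripper": 0.25,
  "force": 35
}}

```text
time: 3.05
position: [0.465, -0.3174, 0.0579]
tool_rot: [3.139, 0.118, 0.0]
ft_force: [0.1, -0.6, 0.2]
grip_width: 0.632
grip_force: 0.0
```

Call:
{"fn": "step_arm", "kwargs": {
  "commands": [
    {"travel": [0, 0, 0], "turn": [0, 0, 0]},
    {"travel": [0, 0, 0], "turn": [0, 0, 0]},
    {"travel": [0, 0, 0], "turn": [0, 0, 0]},
    {"travel": [0, 0, 0], "turn": [0, 0, 0]},
    {"travel": [0, 0, 0], "turn": [0, 0, 0]}
  ]
}}

```text
time: 3.55
position: [0.4649, -0.3174, 0.0576]
tool_rot: [3.139, 0.118, 0.0]
ft_force: [-0.7, 0.1, 0.0]
grip_width: 0.319
grip_force: 35.0
```

Call:
{"fn": "step_arm", "kwargs": {
  "commands": [
    {"travel": [0, 0, -0.01], "turn": [0, 0, 0]},
    {"travel": [0, 0, -0.025], "turn": [0, 0, 0]},
    {"travel": [0, 0, -0.045], "turn": [0, 0, 0]},
    {"travel": [0, 0, -0.07], "turn": [0, 0, 0]},
    {"travel": [0, 0, -0.09], "turn": [0, 0, 0]}
  ]
}}

```text
time: 4.05
position: [0.4659, -0.3173, 0.1512]
tool_rot: [3.138, 0.119, 0.004]
ft_force: [0.6, -1.3, -1.0]
grip_width: 0.317
grip_force: 34.9
```

```bash
python3 -c "
from h import *
to(.40,-.09,.145,-14.2)"
```

```text
travel mm [ -48.6 -231.6    5.7] turn [ 0.06 -0.15 18.53] | pos [ 0.4659 -0.3173  0.1512] F [ 0.6267 -1.2982 -1.0131] w 0.317 t 4.05
```

Call:
{"fn": "step_arm", "kwargs": {
  "commands": [
    {"travel": [-0.002, -0.03, 0], "turn": [0, 0, 3]},
    {"travel": [-0.004, -0.075, 0], "turn": [0, 0, 7]},
    {"travel": [-0.007, -0.12, 0], "turn": [0, 0, 11]},
    {"travel": [-0.01, -0.165, 0], "turn": [0, 0, 15]},
    {"travel": [-0.01, -0.21, 0], "turn": [0, 0, 18.5]}
  ]
}}

```text
time: 4.55
position: [0.4391, -0.1067, 0.1496]
tool_rot: [3.116, -0.392, 0.003]
ft_force: [1.3, 0.4, -0.2]
grip_width: 0.317
grip_force: 34.9
```

```bash
python3 -c "
from h import *
to(.43,-.01,.15,-14.2)"
```

```text
travel mm [-32.8 -91.4  -0.5] turn [ 0.03 -0.12 -0.15] | pos [ 0.4391 -0.1067  0.1496] F [ 1.3098  0.4432 -0.1829] w 0.317 t 4.55
```

Call:
{"fn": "step_arm", "kwargs": {
  "commands": [
    {"travel": [-0.015, -0.04, 0], "turn": [0, 0, 0]},
    {"travel": [-0.03, -0.08, 0], "turn": [0, 0, 0]},
    {"travel": [-0.033, -0.091, 0], "turn": [0, 0, 0]},
    {"travel": [-0.033, -0.091, 0], "turn": [0, 0, 0]},
    {"travel": [-0.033, -0.091, 0], "turn": [0, 0, 0]}
  ]
}}

```text
time: 5.05
position: [0.43, -0.0134, 0.1486]
tool_rot: [3.116, -0.389, 0.002]
ft_force: [-0.5, -1.1, -0.9]
grip_width: 0.32
grip_force: 34.9
```

```bash
cat >> h.py <<'E'
def pockets(im,m,pose=None):
    """hole rectangles of pockets, cast at the wall top z=28 mm"""
    mk=mask(im,(0,0,205),(180,40,255))
    cs,hh=cv2.findContours(mk,cv2.RETR_CCOMP,cv2.CHAIN_APPROX_NONE)
    for c,q in zip(cs,hh[0]):
        if q[3]>=0 and cv2.contourArea(c)>300:
            r=rect(m,c,.028)
            if 28<r[1][0]<42 and 28<r[1][1]<42: print("pocket",cv2.boundingRect(c),np.round(r[0],1),np.round(r[1],1),round(r[2],1))
    for c in blobs(mask(im,(100,150,80),(118,255,255)),100)[:3]:
        r=rect(m,c,.05);print('blue',cv2.boundingRect(c),np.round(r[0],1),np.round(r[1],1),round(r[2],1))
E
python3 - <<'E'
from h import *
to(.43,-.01,.15,-14.2)
im,m=view("wrist");cv2.imwrite("pics/w3.png",im)
pockets(im,m)
E
```

```text
travel mm [-0.8 -3.3 -1.4] turn [ 0.05 -0.09 -0.02] | pos [ 0.43   -0.0134  0.1486] F [-0.549  -1.1231 -0.8518] w 0.32 t 5.05
pocket (292, 176, 42, 41) [457.5 -13.9] [35.1 34. ] 75.7
pocket (291, 126, 43, 44) [496.2 -23.6] [34.8 34.4] 75.7
pocket (290, 73, 45, 47) [535.1 -33.8] [34.9 34.7] 76.2
pocket (289, 18, 46, 49) [573.5 -43.4] [34.9 34.5] 75.6
blue (0, 93, 52, 158) [530.4 204.4] [ 45.  128.5] 63.3
blue (442, 80, 17, 81) [ 490.  -129.6] [ 8.9 57.8] 76.2
```

View pics/w3.png

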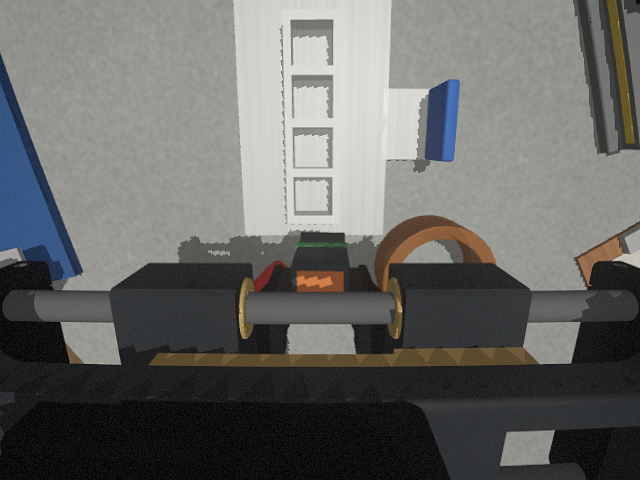

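The four pockets are clear, at columns ≈312 and rows 197, 148, 96 and 42. The held module hangs straight below the fingers.

```bash
python3 -c "
from h import *
to(.5735,-.0434,.11,-14.3)"
```

```text
travel mm [146.5  -7.   38.4] turn [ 0.03 -0.05 -0.01] | pos [ 0.4298 -0.0139  0.1483] F [ 0.1086  0.3119 -0.8306] w 0.312 t 5.1
```

Call:
{"fn": "step_arm", "kwargs": {
  "commands": [
    {"travel": [0.04, -0.002, 0], "turn": [0, 0, 0]},
    {"travel": [0.085, -0.004, 0.01], "turn": [0, 0, 0]},
    {"travel": [0.125, -0.007, 0.02], "turn": [0, 0, 0]},
    {"travel": [0.1465, -0.007, 0.035], "turn": [0, 0, 0]},
    {"travel": [0.1465, -0.007, 0.038], "turn": [0, 0, 0]}
  ]
}}

```text
time: 5.6
position: [0.5742, -0.0449, 0.1068]
tool_rot: [-3.116, 0.395, 0.005]
ft_force: [-0.8, -0.7, -0.9]
grip_width: 0.318
grip_force: 34.9
```

Call:
{"fn": "step_arm", "kwargs": {
  "commands": [
    {"travel": [0, 0, 0], "turn": [0, 0, 0]},
    {"travel": [0, 0, 0], "turn": [0, 0, 0]},
    {"travel": [0, 0, 0], "turn": [0, 0, 0]}
  ]
}}

```text
time: 5.9
position: [0.5729, -0.0418, 0.1105]
tool_rot: [3.117, -0.388, 0.002]
ft_force: [1.4, 0.1, -0.8]
grip_width: 0.316
grip_force: 34.9
```

```bash
python3 -c "
from h import *
to(.5735,-.0434,.051,-14.3)"
```

```text
travel mm [ 0.9  1.3 59.5] turn [ 0.04 -0.07  0.09] | pos [ 0.5729 -0.0418  0.1105] F [ 1.4289  0.0842 -0.7841] w 0.316 t 5.9
```

Call:
{"fn": "step_arm", "kwargs": {
  "commands": [
    {"travel": [0.001, 0.001, 0.015], "turn": [0, 0, 0]},
    {"travel": [0.001, 0.001, 0.03], "turn": [0, 0, 0]},
    {"travel": [0.001, 0.001, 0.03], "turn": [0, 0, 0]},
    {"travel": [0.001, 0.001, 0.03], "turn": [0, 0, 0]}
  ]
}}

```text
time: 6.3
position: [0.5731, -0.0426, 0.0786]
tool_rot: [-3.118, 0.388, 0.003]
ft_force: [-0.2, 0.6, -0.8]
grip_width: 0.317
grip_force: 34.9
```

```bash
python3 - <<'E'
from h import *
to(.5735,-.0434,.051,-14.3)
im,m=view("wrist");cv2.imwrite("pics/w4.png",im)
pockets(im,m)
im,m=view("top");p=proj(m,[.5735,-.0434,.06])[0].astype(int);print(p)
a=cv2.resize(im[p[1]-45:p[1]+75,p[0]-60:p[0]+60],None,fx=4,fy=4)
cv2.imwrite("pics/t4.png",a)
E
```

```text
travel mm [ 0.7  0.7 27.6] turn [0.01 0.11 0.12] | pos [ 0.5731 -0.0426  0.0786] F [-0.1611  0.631  -0.777 ] w 0.317 t 6.3
[344 202]
```

View pics/w4.png

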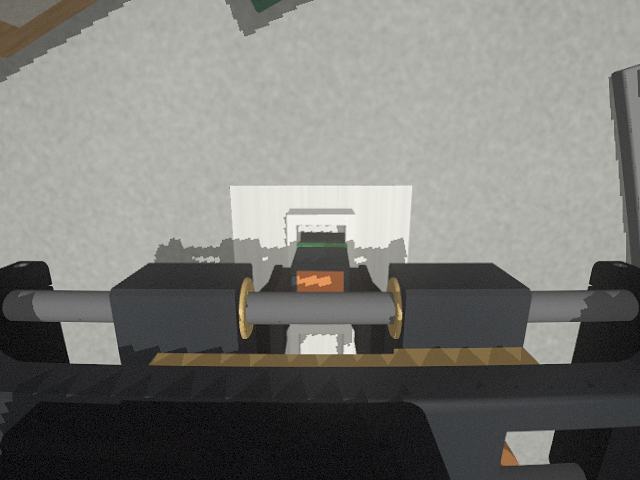

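The pocket's wall spans columns 286–354 and the module 299–346, so it is centred. I lower it in.

Call:
{"fn": "step_arm", "kwargs": {
  "commands": [
    {"travel": [0.0005, 0.0005, 0.008], "turn": [0, 0, 0]},
    {"travel": [0.0005, 0.0005, 0.015], "turn": [0, 0, 0]},
    {"travel": [0.0005, 0.0005, 0.015], "turn": [0, 0, 0]}
  ]
}}

```text
time: 6.7
position: [0.5732, -0.0434, 0.0632]
tool_rot: [3.117, -0.388, -0.004]
ft_force: [-1.0, -0.4, -1.1]
grip_width: 0.316
grip_force: 34.9
```

Call:
{"fn": "step_arm", "kwargs": {
  "commands": [
    {"travel": [0, 0, 0.006], "turn": [0, 0, 0]},
    {"travel": [0, 0, 0.012], "turn": [0, 0, 0]},
    {"travel": [0, 0, 0.0125], "turn": [0, 0, 0]},
    {"travel": [0, 0, 0.0125], "turn": [0, 0, 0]}
  ]
}}

```text
time: 7.1
position: [0.5741, -0.0433, 0.0518]
tool_rot: [3.118, -0.388, -0.001]
ft_force: [-1.0, 0.5, -1.2]
grip_width: 0.317
grip_force: 34.9
```

Call:
{"fn": "step_arm", "kwargs": {
  "commands": [
    {"travel": [0, 0, 0.001], "turn": [0, 0, 0]},
    {"travel": [0, 0, 0.001], "turn": [0, 0, 0]},
    {"travel": [0, 0, 0.001], "turn": [0, 0, 0]},
    {"travel": [0, 0, 0.001], "turn": [0, 0, 0]},
    {"travel": [0, 0, 0.001], "turn": [0, 0, 0]}
  ],
  "gripper": 0.7
}}

```text
time: 7.6
position: [0.5744, -0.0434, 0.0513]
tool_rot: [3.117, -0.388, 0.0]
ft_force: [-0.0, -1.0, 0.3]
grip_width: 0.657
grip_force: 0.0
```

Call:
{"fn": "step_arm", "kwargs": {
  "commands": [
    {"travel": [0, 0, -0.02], "turn": [0, 0, 0]},
    {"travel": [0, 0, -0.06], "turn": [0, 0, 0]},
    {"travel": [0, 0, -0.1], "turn": [0, 0, 0]},
    {"travel": [0, 0, -0.1], "turn": [0, 0, 0]}
  ]
}}

```text
time: 8.0
position: [0.5784, -0.0431, 0.1574]
tool_rot: [3.117, -0.388, 0.017]
ft_force: [0.6, 0.2, 0.1]
grip_width: 0.7
grip_force: 0.0
```

```bash
python3 - <<'E'
from h import *
to(.561,-.3129,.14,4.1)
im,m=view("top");p=[344,202]
for c in blobs(mask(im,(5,150,130),(18,255,255)),30)[:5]:
    r=rect(m,c,.068);print(cv2.boundingRect(c),np.round(r[0],1),np.round(r[1],1),round(r[2],1))
E
```

```text
travel mm [ 49.1 265.8  17.7] turn [  0.04  -0.63 -18.28] | pos [ 0.5784 -0.0431  0.1574] F [0.6252 0.2305 0.0986] w 0.7 t 8.0
(426, 278, 81, 96) [ 251.7 -345.6] [205.4 149.7] 17.1
(444, 200, 10, 9) [ 562.7 -313.9] [23.8 21.1] 88.9
(442, 182, 10, 9) [ 610.4 -311. ] [24.  21.3] 89.0
```

Call:
{"fn": "step_arm", "kwargs": {
  "commands": [
    {"travel": [0.008, 0.045, 0], "turn": [0, 0, -3]},
    {"travel": [0.016, 0.09, 0], "turn": [0, 0, -6]},
    {"travel": [0.024, 0.135, 0], "turn": [0, 0, -10]},
    {"travel": [0.032, 0.18, 0], "turn": [0, 0, -14]},
    {"travel": [0.04, 0.225, 0], "turn": [0, 0, -18.2]}
  ],
  "gripper": 1.0
}}

```text
time: 8.55
position: [0.5567, -0.2728, 0.1497]
tool_rot: [-3.139, -0.115, 0.003]
ft_force: [0.8, 0.3, -0.8]
grip_width: 0.979
grip_force: 0.0
```

Call:
{"fn": "step_arm", "kwargs": {
  "commands": [
    {"travel": [0, 0.02, 0], "turn": [0, 0, 0]},
    {"travel": [0, 0.035, 0], "turn": [0, 0, 0]},
    {"travel": [0, 0.035, 0], "turn": [0, 0, 0]},
    {"travel": [0, 0.035, 0], "turn": [0, 0, 0]}
  ]
}}

```text
time: 8.95
position: [0.561, -0.3036, 0.1507]
tool_rot: [-3.138, -0.113, 0.0]
ft_force: [0.0, 0.2, -0.0]
grip_width: 1.001
grip_force: 0.0
```

```bash
python3 - <<'E'
from h import *
to(.561,-.3129,.058,4.1)
im,m=view("top");p=[344,202]
for c in blobs(mask(im,(5,150,130),(18,255,255)),30)[:5]:
    r=rect(m,c,.068);print(cv2.boundingRect(c),np.round(r[0],1),np.round(r[1],1),round(r[2],1))
E
```

```text
travel mm [-0.7  9.4 92.7] turn [-0.11  0.01  0.03] | pos [ 0.561  -0.3036  0.1507] F [ 0.0459  0.2354 -0.0361] w 1.001 t 8.95
(350, 266, 38, 37) [ 361.4 -100.9] [93.7 91. ] 88.8
(340, 197, 10, 10) [574.1 -44.8] [22.7 22.7] 77.2
(478, 298, 29, 66) [ 231.2 -420. ] [ 68.6 165.6] 80.5
```

Call:
{"fn": "step_arm", "kwargs": {
  "commands": [
    {"travel": [-0.001, 0.009, 0.02], "turn": [0, 0, 0]},
    {"travel": [-0.001, 0.009, 0.04], "turn": [0, 0, 0]},
    {"travel": [-0.001, 0.009, 0.05], "turn": [0, 0, 0]},
    {"travel": [-0.001, 0.009, 0.05], "turn": [0, 0, 0]}
  ]
}}

```text
time: 9.4
position: [0.5595, -0.3128, 0.0997]
tool_rot: [-3.137, -0.114, 0.004]
ft_force: [-0.4, 0.5, 0.2]
grip_width: 1.001
grip_force: 0.0
```

```bash
python3 - <<'E'
from h import *
to(.561,-.3129,.058,4.1)
E
```

```text
travel mm [ 1.6  0.3 41.7] turn [-0.13  0.14  0.05] | pos [ 0.5595 -0.3128  0.0997] F [-0.3977  0.5138  0.1857] w 1.001 t 9.4
```

Call:
{"fn": "step_arm", "kwargs": {
  "commands": [
    {"travel": [0.001, 0, 0.02], "turn": [0, 0, 0]},
    {"travel": [0.001, 0, 0.035], "turn": [0, 0, 0]},
    {"travel": [0.001, 0, 0.042], "turn": [0, 0, 0]},
    {"travel": [0.001, 0, 0.042], "turn": [0, 0, 0]},
    {"travel": [0.001, 0, 0.042], "turn": [0, 0, 0]}
  ]
}}

```text
time: 9.9
position: [0.5614, -0.3152, 0.0597]
tool_rot: [3.139, 0.11, 0.001]
ft_force: [0.8, 0.9, -0.5]
grip_width: 0.999
grip_force: 0.0
```

Call:
{"fn": "step_arm", "kwargs": {
  "commands": [
    {"travel": [0, 0, 0], "turn": [0, 0, 0]},
    {"travel": [0, 0, 0], "turn": [0, 0, 0]},
    {"travel": [0, 0, 0], "turn": [0, 0, 0]},
    {"travel": [0, 0, 0], "turn": [0, 0, 0]},
    {"travel": [0, 0, 0], "turn": [0, 0, 0]}
  ],
  "gripper": 0.25
}}

```text
time: 10.4
position: [0.561, -0.3152, 0.0593]
tool_rot: [3.139, 0.11, 0.0]
ft_force: [0.2, 0.3, 0.1]
grip_width: 0.63
grip_force: 0.0
```

Call:
{"fn": "step_arm", "kwargs": {
  "commands": [
    {"travel": [0, 0, 0], "turn": [0, 0, 0]},
    {"travel": [0, 0, 0], "turn": [0, 0, 0]},
    {"travel": [0, 0, 0], "turn": [0, 0, 0]},
    {"travel": [0, 0, 0], "turn": [0, 0, 0]},
    {"travel": [0, 0, 0], "turn": [0, 0, 0]}
  ]
}}

```text
time: 10.9
position: [0.561, -0.3148, 0.0591]
tool_rot: [-3.139, -0.11, 0.0]
ft_force: [-0.2, 1.8, 0.3]
grip_width: 0.318
grip_force: 34.9
```

Call:
{"fn": "step_arm", "kwargs": {
  "commands": [
    {"travel": [0, 0, -0.01], "turn": [0, 0, 0]},
    {"travel": [0, 0, -0.025], "turn": [0, 0, 0]},
    {"travel": [0, 0, -0.045], "turn": [0, 0, 0]},
    {"travel": [0, 0, -0.07], "turn": [0, 0, 0]},
    {"travel": [0, 0, -0.1], "turn": [0, 0, 0]}
  ]
}}

```text
time: 11.4
position: [0.561, -0.3151, 0.1615]
tool_rot: [3.139, 0.11, 0.001]
ft_force: [-0.5, -0.7, -1.2]
grip_width: 0.317
grip_force: 34.9
```

```bash
python3 - <<'E'
from h import *
to(.47,-.015,.155,-14.3)
E
```

```text
travel mm [ -69.8 -305.8    6.4] turn [ 0.02 -0.03 18.31] | pos [ 0.561  -0.3151  0.1615] F [-0.5481 -0.669  -1.2126] w 0.317 t 11.4
```

Call:
{"fn": "step_arm", "kwargs": {
  "commands": [
    {"travel": [-0.015, -0.04, 0], "turn": [0, 0, 3]},
    {"travel": [-0.03, -0.08, 0], "turn": [0, 0, 7]},
    {"travel": [-0.045, -0.125, 0], "turn": [0, 0, 11]},
    {"travel": [-0.06, -0.17, 0], "turn": [0, 0, 15]},
    {"travel": [-0.075, -0.215, 0], "turn": [0, 0, 18.3]}
  ]
}}

```text
time: 11.9
position: [0.4712, -0.1042, 0.1613]
tool_rot: [3.116, -0.394, 0.005]
ft_force: [1.1, 0.8, -0.9]
grip_width: 0.32
grip_force: 34.9
```

```bash
python3 - <<'E'
from h import *
to(.43,-.01,.155,-14.3)
E
```

```text
travel mm [-63.4 -81.    6. ] turn [ 0.05 -0.18 -0.13] | pos [ 0.4712 -0.1042  0.1613] F [ 1.0779  0.7679 -0.9159] w 0.32 t 11.9
```

Call:
{"fn": "step_arm", "kwargs": {
  "commands": [
    {"travel": [-0.025, -0.035, 0], "turn": [0, 0, 0]},
    {"travel": [-0.05, -0.065, 0.003], "turn": [0, 0, 0]},
    {"travel": [-0.063, -0.08, 0.005], "turn": [0, 0, 0]},
    {"travel": [-0.063, -0.08, 0.005], "turn": [0, 0, 0]},
    {"travel": [-0.063, -0.08, 0.005], "turn": [0, 0, 0]}
  ]
}}

```text
time: 12.4
position: [0.4308, -0.0138, 0.1553]
tool_rot: [3.116, -0.391, 0.004]
ft_force: [-0.4, 0.3, -0.2]
grip_width: 0.315
grip_force: 34.9
```

```bash
python3 - <<'E'
from h import *
im,m=view("wrist");cv2.imwrite("pics/w5.png",im)
pockets(im,m)
to(.5351,-.0338,.115,-14.3)
E
```

```text
pocket (292, 176, 42, 41) [457.5 -14.1] [35.6 34.8] 75.6
pocket (292, 128, 42, 43) [495.9 -24.1] [34.8 34.4] 75.6
blue (0, 73, 54, 179) [538.4 205.9] [ 47.9 147.2] 63.5
blue (439, 83, 16, 79) [ 489.8 -129.7] [ 8.9 57.9] 76.3
travel mm [105.8  -7.   40.2] turn [ 0.03 -0.11 -0.08] | pos [ 0.4308 -0.0143  0.155 ] F [ 0.2932 -0.399  -0.5755] w 0.318 t 12.45
```

Call:
{"fn": "step_arm", "kwargs": {
  "commands": [
    {"travel": [0.03, -0.003, 0.01], "turn": [0, 0, 0]},
    {"travel": [0.06, -0.006, 0.025], "turn": [0, 0, 0]},
    {"travel": [0.066, -0.006, 0.04], "turn": [0, 0, 0]},
    {"travel": [0.066, -0.006, 0.04], "turn": [0, 0, 0]},
    {"travel": [0.066, -0.006, 0.04], "turn": [0, 0, 0]}
  ]
}}

```text
time: 12.95
position: [0.4951, -0.0243, 0.1139]
tool_rot: [-3.116, 0.394, 0.003]
ft_force: [-0.3, -0.2, -0.0]
grip_width: 0.316
grip_force: 34.9
```

```bash
python3 - <<'E'
from h import *
to(.4961,-.0239,.080,-14.3)
E
```

```text
travel mm [ 1.  -0.6 33.9] turn [-0.03  0.1  -0.1 ] | pos [ 0.4951 -0.0243  0.1139] F [-0.2775 -0.1675 -0.0139] w 0.316 t 12.95
```

Call:
{"fn": "step_arm", "kwargs": {
  "commands": [
    {"travel": [0.001, 0, 0.015], "turn": [0, 0, 0]},
    {"travel": [0.001, 0, 0.03], "turn": [0, 0, 0]},
    {"travel": [0.001, 0, 0.034], "turn": [0, 0, 0]},
    {"travel": [0.001, 0, 0.034], "turn": [0, 0, 0]}
  ]
}}

```text
time: 13.35
position: [0.4951, -0.0235, 0.079]
tool_rot: [3.117, -0.39, -0.003]
ft_force: [-0.3, 0.0, -1.4]
grip_width: 0.317
grip_force: 34.9
```

```bash
python3 - <<'E'
from h import *
to(.4961,-.0239,.0525,-14.3)
E
```

```text
travel mm [ 1.1  0.2 26.5] turn [0.02 0.12 0.03] | pos [ 0.4951 -0.0235  0.079 ] F [-0.3476  0.0334 -1.3725] w 0.317 t 13.35
```

Call:
{"fn": "step_arm", "kwargs": {
  "commands": [
    {"travel": [0.001, 0, 0.005], "turn": [0, 0, 0]},
    {"travel": [0.001, 0, 0.011], "turn": [0, 0, 0]},
    {"travel": [0.001, 0, 0.014], "turn": [0, 0, 0]}
  ]
}}

```text
time: 13.65
position: [0.4977, -0.0246, 0.0664]
tool_rot: [3.116, -0.391, 0.002]
ft_force: [-0.5, -1.0, -0.3]
grip_width: 0.318
grip_force: 34.8
```

Call:
{"fn": "step_arm", "kwargs": {
  "commands": [
    {"travel": [0, 0, 0.006], "turn": [0, 0, 0]},
    {"travel": [0, 0, 0.012], "turn": [0, 0, 0]},
    {"travel": [0, 0, 0.0125], "turn": [0, 0, 0]},
    {"travel": [0, 0, 0.0125], "turn": [0, 0, 0]}
  ]
}}

```text
time: 14.05
position: [0.4966, -0.0237, 0.053]
tool_rot: [-3.117, 0.391, 0.002]
ft_force: [-0.4, -1.3, -1.2]
grip_width: 0.318
grip_force: 34.8
```

Call:
{"fn": "step_arm", "kwargs": {
  "commands": [
    {"travel": [0, 0, 0], "turn": [0, 0, 0]},
    {"travel": [0, 0, 0], "turn": [0, 0, 0]},
    {"travel": [0, 0, 0], "turn": [0, 0, 0]},
    {"travel": [0, 0, 0], "turn": [0, 0, 0]},
    {"travel": [0, 0, 0], "turn": [0, 0, 0]}
  ],
  "gripper": 0.7
}}

```text
time: 14.55
position: [0.4974, -0.0237, 0.0538]
tool_rot: [-3.117, 0.391, -0.0]
ft_force: [-0.1, 1.2, 0.0]
grip_width: 0.661
grip_force: 0.0
```

Call:
{"fn": "step_arm", "kwargs": {
  "commands": [
    {"travel": [0, 0, -0.02], "turn": [0, 0, 0]},
    {"travel": [0, 0, -0.06], "turn": [0, 0, 0]},
    {"travel": [0, 0, -0.1], "turn": [0, 0, 0]},
    {"travel": [0, 0, -0.1], "turn": [0, 0, 0]}
  ]
}}

```text
time: 14.95
position: [0.5012, -0.0237, 0.1592]
tool_rot: [3.116, -0.391, 0.016]
ft_force: [-0.4, -0.1, -0.1]
grip_width: 0.702
grip_force: 0.0
```

```bash
python3 - <<'E'
from h import *
to(.6085,-.309,.15,4.1)
E
```

```text
travel mm [174.3 250.   10.9] turn [  0.07  -0.59 -18.39] | pos [ 0.5012 -0.0237  0.1592] F [-0.3697 -0.147  -0.1368] w 0.702 t 14.95
```

Call:
{"fn": "step_arm", "kwargs": {
  "commands": [
    {"travel": [0.025, 0.038, 0], "turn": [0, 0, -3]},
    {"travel": [0.052, 0.077, 0], "turn": [0, 0, -6]},
    {"travel": [0.08, 0.115, 0], "turn": [0, 0, -10]},
    {"travel": [0.107, 0.154, 0], "turn": [0, 0, -14]},
    {"travel": [0.135, 0.193, 0], "turn": [0, 0, -18.3]}
  ],
  "gripper": 1.0
}}

```text
time: 15.45
position: [0.5806, -0.2459, 0.153]
tool_rot: [3.139, 0.115, -0.001]
ft_force: [1.0, 0.0, 0.9]
grip_width: 0.989
grip_force: 0.0
```

```bash
python3 - <<'E'
from h import *
to(.6085,-.309,.11,4.1)
E
```

```text
travel mm [23.2 64.9 43. ] turn [0.   0.03 0.08] | pos [ 0.5806 -0.2459  0.153 ] F [1.0279 0.0283 0.8776] w 0.989 t 15.45
```

Call:
{"fn": "step_arm", "kwargs": {
  "commands": [
    {"travel": [0.015, 0.04, 0], "turn": [0, 0, 0]},
    {"travel": [0.023, 0.065, 0.01], "turn": [0, 0, 0]},
    {"travel": [0.023, 0.065, 0.03], "turn": [0, 0, 0]},
    {"travel": [0.023, 0.065, 0.043], "turn": [0, 0, 0]},
    {"travel": [0.023, 0.065, 0.043], "turn": [0, 0, 0]}
  ]
}}

```text
time: 15.95
position: [0.6062, -0.3058, 0.1074]
tool_rot: [-3.137, -0.111, 0.007]
ft_force: [0.0, 0.5, 0.2]
grip_width: 1.001
grip_force: 0.0
```

Call:
{"fn": "step_arm", "kwargs": {
  "commands": [
    {"travel": [0, 0, 0], "turn": [0, 0, 0]},
    {"travel": [0, 0, 0], "turn": [0, 0, 0]}
  ]
}}

```text
time: 16.15
position: [0.6087, -0.3068, 0.112]
tool_rot: [3.139, 0.112, 0.003]
ft_force: [-0.1, -0.4, -0.5]
grip_width: 1.004
grip_force: 0.0
```

```bash
python3 - <<'E'
from h import *
to(.6085,-.309,.0585,4.1)
E
```

```text
travel mm [-0.4  2.1 53.5] turn [ 0.06 -0.09 -0.02] | pos [ 0.6087 -0.3068  0.112 ] F [-0.1081 -0.3568 -0.4597] w 1.004 t 16.15
```

Call:
{"fn": "step_arm", "kwargs": {
  "commands": [
    {"travel": [0, 0.002, 0.02], "turn": [0, 0, 0]},
    {"travel": [0, 0.002, 0.04], "turn": [0, 0, 0]},
    {"travel": [0, 0.002, 0.05], "turn": [0, 0, 0]},
    {"travel": [0, 0.002, 0.053], "turn": [0, 0, 0]},
    {"travel": [0, 0.002, 0.053], "turn": [0, 0, 0]}
  ]
}}

```text
time: 16.65
position: [0.6083, -0.3093, 0.0582]
tool_rot: [3.139, 0.11, 0.001]
ft_force: [-0.5, 0.0, 0.5]
grip_width: 1.0
grip_force: 0.0
```

Call:
{"fn": "step_arm", "kwargs": {
  "commands": [
    {"travel": [0, 0, 0], "turn": [0, 0, 0]},
    {"travel": [0, 0, 0], "turn": [0, 0, 0]},
    {"travel": [0, 0, 0], "turn": [0, 0, 0]},
    {"travel": [0, 0, 0], "turn": [0, 0, 0]},
    {"travel": [0, 0, 0], "turn": [0, 0, 0]}
  ],
  "gripper": 0.25
}}

```text
time: 17.15
position: [0.6081, -0.3095, 0.0578]
tool_rot: [3.139, 0.11, 0.0]
ft_force: [0.1, -1.0, 1.0]
grip_width: 0.634
grip_force: 0.0
```

Call:
{"fn": "step_arm", "kwargs": {
  "commands": [
    {"travel": [0, 0, 0], "turn": [0, 0, 0]},
    {"travel": [0, 0, 0], "turn": [0, 0, 0]},
    {"travel": [0, 0, 0], "turn": [0, 0, 0]},
    {"travel": [0, 0, 0], "turn": [0, 0, 0]},
    {"travel": [0, 0, 0], "turn": [0, 0, 0]}
  ]
}}

```text
time: 17.65
position: [0.608, -0.3094, 0.0576]
tool_rot: [3.14, 0.11, -0.0]
ft_force: [-0.4, -0.2, -0.5]
grip_width: 0.316
grip_force: 35.0
```

Call:
{"fn": "step_arm", "kwargs": {
  "commands": [
    {"travel": [0, 0, -0.01], "turn": [0, 0, 0]},
    {"travel": [0, 0, -0.025], "turn": [0, 0, 0]},
    {"travel": [0, 0, -0.045], "turn": [0, 0, 0]},
    {"travel": [0, 0, -0.07], "turn": [0, 0, 0]},
    {"travel": [0, 0, -0.1], "turn": [0, 0, 0]}
  ]
}}

```text
time: 18.15
position: [0.6081, -0.3091, 0.1601]
tool_rot: [3.14, 0.11, 0.001]
ft_force: [-0.1, -0.6, -0.5]
grip_width: 0.316
grip_force: 35.0
```

Call:
{"fn": "step_arm", "kwargs": {
  "commands": [
    {"travel": [-0.02, -0.035, 0], "turn": [0, 0, 3]},
    {"travel": [-0.04, -0.075, 0], "turn": [0, 0, 7]},
    {"travel": [-0.065, -0.115, 0], "turn": [0, 0, 11]},
    {"travel": [-0.09, -0.155, 0], "turn": [0, 0, 15]},
    {"travel": [-0.115, -0.195, 0], "turn": [0, 0, 18.3]}
  ]
}}

```text
time: 18.65
position: [0.4794, -0.1211, 0.1597]
tool_rot: [3.116, -0.394, 0.004]
ft_force: [-0.4, 0.8, 0.6]
grip_width: 0.317
grip_force: 35.0
```

```bash
python3 - <<'E'
from h import *
to(.425,-.01,.155,-14.3)
E
```

```text
travel mm [-80.3 -94.1   4.4] turn [ 0.04 -0.16 -0.1 ] | pos [ 0.4794 -0.1211  0.1597] F [-0.4286  0.8072  0.6331] w 0.317 t 18.65
```

Call:
{"fn": "step_arm", "kwargs": {
  "commands": [
    {"travel": [-0.025, -0.03, 0], "turn": [0, 0, 0]},
    {"travel": [-0.05, -0.06, 0.003], "turn": [0, 0, 0]},
    {"travel": [-0.078, -0.093, 0.005], "turn": [0, 0, 0]},
    {"travel": [-0.08, -0.094, 0.005], "turn": [0, 0, 0]},
    {"travel": [-0.08, -0.094, 0.005], "turn": [0, 0, 0]}
  ]
}}

```text
time: 19.15
position: [0.4259, -0.0112, 0.1545]
tool_rot: [3.115, -0.386, 0.005]
ft_force: [0.4, 0.6, -1.2]
grip_width: 0.315
grip_force: 35.0
```

```bash
python3 - <<'E'
from h import *
im,m=view("wrist");cv2.imwrite("pics/w6.png",im)
pockets(im,m)
to(.4575,-.014,.115,-14.3)
E
```

```text
blue (0, 60, 46, 185) [541.6 207.6] [ 40.6 149.4] 63.9
blue (443, 69, 17, 80) [ 494.5 -131.9] [10.1 57.8] 77.7
travel mm [30.5 -6.1 39.3] turn [ 0.08 -0.19  0.06] | pos [ 0.4263 -0.0123  0.1542] F [-0.547 -0.54  -0.357] w 0.318 t 19.2
```

View pics/w6.png

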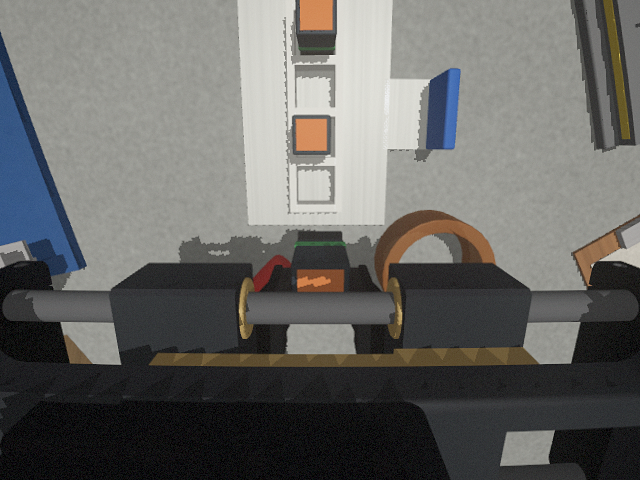

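Modules stand at (318,15) and (311,135). Pockets 1 and 3 are free, at (315,87) and (316,185). The handle reads about 5 mm shifted and 1.5° turned, so I need a fresh pocket fix.

```bash
cat >> h.py <<'E'
def pockets2(im,m,zone):
    """same, trying several brightness thresholds, in zone (x0,y0,x1,y1)"""
    x0,y0,x1,y1=zone
    for th in range(190,246,6):
        mk=mask(im,(0,0,th),(180,60,255))
        k=np.zeros_like(mk);k[y0:y1,x0:x1]=mk[y0:y1,x0:x1]
        cs,hh=cv2.findContours(k,cv2.RETR_CCOMP,cv2.CHAIN_APPROX_NONE)
        for c,q in zip(cs,hh[0]):
            if q[3]>=0 and cv2.contourArea(c)>250:
                r=rect(m,c,.028)
                if 28<r[1][0]<42 and 28<r[1][1]<42: print(th,"pocket",cv2.boundingRect(c),np.round(r[0],1),np.round(r[1],1),round(r[2],1))
E
python3 - <<'E'
from h import *
im,m=view("wrist")
pockets2(im,m,(240,0,400,222))
im3=cv2.imread("pics/w6.png");
cv2.imwrite("pics/w6c.png",cv2.resize(im[60:230,230:480],None,fx=3,fy=3,interpolation=cv2.INTER_NEAREST))
for c in blobs(mask(im,(5,130,200),(20,255,255)),300):
    r=rect(m,c,.068);print(cv2.boundingRect(c),np.round(r[0],1),np.round(r[1],1),round(r[2],1))
E
```

```text
Traceback (most recent call last):
  File "h.py", line 56, in pockets2
    for c,q in zip(cs,hh[0]):
                      ~~^^^
TypeError: 'NoneType' object is not subscriptable
```

```bash
sed -i 's/range(190,246,6)/range(150,246,6)/; s/        for c,q in zip(cs,hh\[0\]):\n            if q\[3\]>=0 and cv2.contourArea(c)>250/&/' h.py; sed -i 's/        cs,hh=cv2.findContours(k,/        if not k.any(): break\n&/' h.py
python3 - <<'E'
from h import *
im,m=view("wrist")
pockets2(im,m,(240,0,400,222))
for c in blobs(mask(im,(5,130,200),(20,255,255)),300):
    r=rect(m,c,.068);print(cv2.boundingRect(c),np.round(r[0],1),np.round(r[1],1),round(r[2],1))
E
```

```text
150 pocket (294, 166, 40, 40) [461.9 -16.3] [33.4 33.4] 76.1
150 pocket (291, 65, 43, 44) [539.1 -35.5] [33.7 32.8] 75.5
156 pocket (294, 166, 40, 40) [461.8 -16.4] [33.5 33.3] 75.6
156 pocket (291, 65, 43, 44) [539.1 -35.5] [33.7 32.8] 75.5
162 pocket (294, 166, 40, 40) [461.8 -16.3] [33.6 33.3] 75.6
162 pocket (291, 64, 43, 45) [539.4 -35.5] [33.5 33.6] 76.0
168 pocket (294, 166, 40, 40) [461.8 -16.3] [33.7 33.3] 75.6
174 pocket (294, 166, 40, 40) [461.8 -16.3] [33.7 33.3] 75.6
180 pocket (294, 166, 40, 40) [461.8 -16.2] [33.8 33.3] 75.6
(297, 0, 32, 31) [576.8 -46.4] [20.9 18.6] 75.5
(294, 120, 30, 32) [501.4 -23.6] [20.8 21.5] 75.7
```

```bash
python3 - <<'E'
from h import *
to(.4618,-.0163,.08,-14)
E
```

```text
travel mm [35.1 -5.7 73.6] turn [ 0.01 -0.09 -0.37] | pos [ 0.4262 -0.0131  0.1535] F [-0.1848 -0.9086 -0.5004] w 0.318 t 19.3
```

Call:
{"fn": "step_arm", "kwargs": {
  "commands": [
    {"travel": [0.02, -0.003, 0.02], "turn": [0, 0, -0.4]},
    {"travel": [0.035, -0.006, 0.04], "turn": [0, 0, -0.4]},
    {"travel": [0.035, -0.006, 0.06], "turn": [0, 0, -0.4]},
    {"travel": [0.035, -0.006, 0.07], "turn": [0, 0, -0.4]},
    {"travel": [0.035, -0.006, 0.07], "turn": [0, 0, -0.4]}
  ]
}}

```text
time: 19.8
position: [0.4596, -0.0154, 0.0812]
tool_rot: [-3.117, 0.382, 0.006]
ft_force: [0.1, 0.5, -1.2]
grip_width: 0.318
grip_force: 35.0
```

Call:
{"fn": "step_arm", "kwargs": {
  "commands": [
    {"travel": [0, 0, 0], "turn": [0, 0, 0]},
    {"travel": [0, 0, 0], "turn": [0, 0, 0]}
  ]
}}

```text
time: 20.0
position: [0.4615, -0.0152, 0.0837]
tool_rot: [3.118, -0.381, 0.003]
ft_force: [0.3, -0.7, -1.4]
grip_width: 0.319
grip_force: 35.0
```

```bash
python3 - <<'E'
from h import *
to(.4618,-.0163,.0515,-14)
im,m=view("wrist")
for c in blobs(mask(im,(5,130,200),(20,255,255)),300):
    r=rect(m,c,.068);print(cv2.boundingRect(c),np.round(r[0],1),np.round(r[1],1),round(r[2],1))
pockets2(im,m,(200,0,440,230))
E
```

```text
travel mm [ 0.4  1.  32.2] turn [ 0.01 -0.11  0.08] | pos [ 0.4615 -0.0152  0.0837] F [ 0.3467 -0.7241 -1.3621] w 0.319 t 20.0
(304, 12, 44, 48) [578.1 -47. ] [21.4 21.5] 76.1
(298, 178, 40, 39) [501.4 -23.6] [21.3 20.7] 76.0
150 pocket (283, 163, 65, 61) [498.7 -21.1] [41.7 39.5] 76.0
150 pocket (295, 98, 54, 56) [539.1 -35.5] [33.5 33.3] 76.0
156 pocket (283, 163, 65, 62) [498.4 -21.1] [41.8 40.2] 76.2
156 pocket (295, 98, 54, 56) [539.1 -35.5] [33.5 33.3] 76.0
162 pocket (283, 163, 65, 62) [498.4 -21.1] [41.8 40.2] 76.2
162 pocket (295, 98, 55, 56) [539.1 -35.6] [33.7 33.3] 76.0
168 pocket (295, 98, 55, 56) [539.1 -35.6] [33.8 33.3] 76.0
174 pocket (295, 98, 55, 56) [539.1 -35.6] [33.8 33.3] 76.0
```

Consistent. I lower it in.

Call:
{"fn": "step_arm", "kwargs": {
  "commands": [
    {"travel": [0.0005, 0.001, 0.007], "turn": [0, 0, 0]},
    {"travel": [0.0005, 0.001, 0.014], "turn": [0, 0, 0]},
    {"travel": [0.0005, 0.001, 0.018], "turn": [0, 0, 0]},
    {"travel": [0.0005, 0.001, 0.018], "turn": [0, 0, 0]}
  ]
}}

```text
time: 20.45
position: [0.4602, -0.0159, 0.0637]
tool_rot: [-3.118, 0.38, 0.003]
ft_force: [0.6, 0.2, -0.5]
grip_width: 0.317
grip_force: 35.0
```

Call:
{"fn": "step_arm", "kwargs": {
  "commands": [
    {"travel": [0, 0, 0.006], "turn": [0, 0, 0]},
    {"travel": [0, 0, 0.012], "turn": [0, 0, 0]},
    {"travel": [0, 0, 0.013], "turn": [0, 0, 0]},
    {"travel": [0, 0, 0.013], "turn": [0, 0, 0]}
  ]
}}

```text
time: 20.85
position: [0.4607, -0.0159, 0.0513]
tool_rot: [-3.118, 0.38, 0.001]
ft_force: [-0.0, -1.1, -0.2]
grip_width: 0.316
grip_force: 35.0
```

```bash
python3 - <<'E'
from h import *
to(.4618,-.0163,.0505,-14)
E
```

```text
travel mm [1.1 0.1 0.8] turn [-0.    0.04  0.12] | pos [ 0.4607 -0.0159  0.0513] F [-0.0444 -1.0911 -0.2194] w 0.316 t 20.85
```

Call:
{"fn": "step_arm", "kwargs": {
  "commands": [
    {"travel": [0, 0, 0], "turn": [0, 0, 0]},
    {"travel": [0, 0, 0], "turn": [0, 0, 0]},
    {"travel": [0, 0, 0], "turn": [0, 0, 0]},
    {"travel": [0, 0, 0], "turn": [0, 0, 0]},
    {"travel": [0, 0, 0], "turn": [0, 0, 0]}
  ],
  "gripper": 0.7
}}

```text
time: 21.35
position: [0.4611, -0.0161, 0.0517]
tool_rot: [3.118, -0.38, 0.0]
ft_force: [0.2, 0.2, 0.1]
grip_width: 0.659
grip_force: 0.0
```

Call:
{"fn": "step_arm", "kwargs": {
  "commands": [
    {"travel": [0, 0, -0.02], "turn": [0, 0, 0]},
    {"travel": [0, 0, -0.06], "turn": [0, 0, 0]},
    {"travel": [0, 0, -0.11], "turn": [0, 0, 0]},
    {"travel": [0, 0, -0.16], "turn": [0, 0, 0]},
    {"travel": [0, 0, -0.2], "turn": [0, 0, 0]}
  ]
}}

```text
time: 21.85
position: [0.4614, -0.0158, 0.2548]
tool_rot: [3.118, -0.38, 0.005]
ft_force: [1.0, 0.5, 0.2]
grip_width: 0.699
grip_force: 0.0
```

```bash
python3 - <<'E'
from h import *
to(.45,.21,.34,0)
im,m=view("wrist")
for c in blobs(mask(im,(5,130,150),(20,255,255)),300):
    r=rect(m,c,.068);print(cv2.boundingRect(c),np.round(r[0],1),np.round(r[1],1),round(r[2],1))
pockets(im,m)
E
```

```text
travel mm [ -65.  -216.5  -85.5] turn [  0.05  -0.17 -13.88] | pos [ 0.4614 -0.0158  0.2548] F [0.9809 0.4998 0.1843] w 0.699 t 21.85
(372, 233, 80, 58) [ 386.9 -102.9] [88.  59.5] 65.2
(311, 79, 23, 24) [578.7 -47.2] [21.4 21.2] 76.1
(308, 164, 21, 21) [501.4 -23.8] [20.6 20.3] 76.0
(310, 203, 21, 21) [461.6 -16. ] [21.2 21.4] 76.0
blue (0, 140, 74, 121) [550.4 288.8] [ 82.7 137.2] 83.5
```

All three modules stand in pockets. Now I look at the rack from above.

Call:
{"fn": "step_arm", "kwargs": {
  "commands": [
    {"travel": [-0.012, -0.03, -0.03], "turn": [0, 0, -3]},
    {"travel": [-0.025, -0.06, -0.06], "turn": [0, 0, -6]},
    {"travel": [-0.035, -0.1, -0.085], "turn": [0, 0, -9]},
    {"travel": [-0.045, -0.14, -0.085], "turn": [0, 0, -12]},
    {"travel": [-0.05, -0.17, -0.085], "turn": [0, 0, -14]}
  ]
}}

```text
time: 22.4
position: [0.453, 0.1643, 0.3377]
tool_rot: [-3.141, -0.01, -0.004]
ft_force: [-0.0, -0.6, 0.1]
grip_width: 0.7
grip_force: 0.0
```

Call:
{"fn": "step_arm", "kwargs": {
  "commands": [
    {"travel": [0, 0, 0], "turn": [0, 0, 0]},
    {"travel": [0, 0, 0], "turn": [0, 0, 0]},
    {"travel": [0, 0, 0], "turn": [0, 0, 0]}
  ]
}}

```text
time: 22.7
position: [0.4535, 0.1595, 0.3362]
tool_rot: [3.141, -0.001, -0.001]
ft_force: [0.8, -0.1, -0.6]
grip_width: 0.701
grip_force: 0.0
```

```bash
python3 - <<'E'
from h import *
to(.45,.21,.34,0)
im,m=view("wrist");cv2.imwrite("pics/w7.png",im)
np.savez("w7.npz",R=m["R"],t=m["t"])
E
```

```text
travel mm [ -3.5 -50.5  -3.8] turn [ 0.04  0.04 -0.03] | pos [0.4535 0.1595 0.3362] F [ 0.7966 -0.1043 -0.613 ] w 0.701 t 22.7
```

View pics/w7.png

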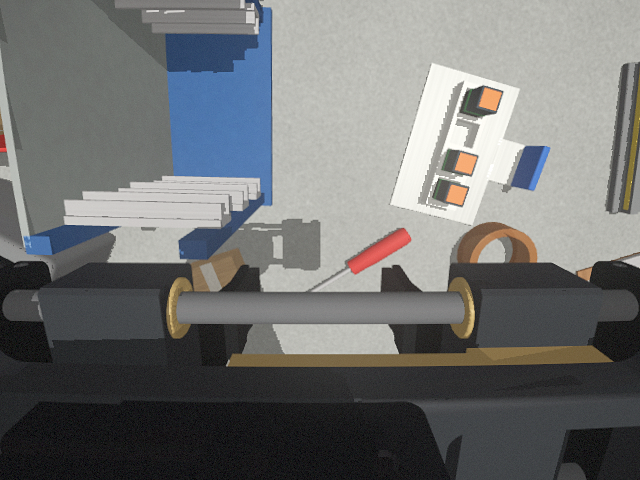

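The rack's base front edge is the vertical line at column 271, rows 8–205, and the lowest ledges are at about rows 34 and 178. I fit those edges.

```bash
python3 - <<'E'
from h import *
im=cv2.imread("pics/w7.png");_,m=view("wrist");d=np.load("w7.npz");m["R"],m["t"]=d["R"],d["t"]
b=mask(im,(100,120,50),(125,255,255))
rows=np.arange(15,200,5);E=[(np.where(b[r,:300])[0].max()+.5,r) for r in rows]
for z in(.003,.008):
    P=cast(m,E,z)[:,:2];f=cv2.fitLine(P.astype(np.float32),cv2.DIST_HUBER,0,1e-4,1e-4).ravel();print("front edge",z,f,np.degrees(np.arctan2(f[1],f[0])), "res",np.abs((P-f[2:])@[-f[1],f[0]]).max())
col=b[:,262:269]; print("base rows col 265:",np.where(b[:,265])[0][[0,-1]],[np.where(np.diff((b[:,c]>0).astype(int)))[0].tolist() for c in(180,200,220,240,255,262,268)])
for c in(200,220,240,255):
    q=np.where(np.diff((b[:230,c]>0).astype(int)))[0]
    print(c,cast(m,[(c,y+.5) for y in q],.05)[:,:2].round(4).tolist())
print("corners z.004",cast(m,[(271.5,206),(271.5,8)],.004))
hsv=cv2.cvtColor(im,cv2.COLOR_BGR2HSV)
print(hsv[150:215,240].tolist()[20:50])
pt=im[0:60,140:280];print("green",[ (cv2.boundingRect(c)) for c in blobs(mask(im,(45,120,40),(80,255,255)),8)])
t,mt=view("top")
g=blobs(mask(t[:, :],(45,150,60),(75,255,255)),6)
for c in g: print("top green",cv2.boundingRect(c))
s,ms=view("scene")
for c in blobs(mask(s,(45,150,40),(75,255,255)),20): print("scene green",cv2.boundingRect(c),cv2.minAreaRect(c)[0])
E
```

```text
front edge 0.003 [ 0.9995 -0.0322  0.5834  0.2271] -1.8430092 res 0.0014511428066611577
front edge 0.008 [ 0.9995 -0.0322  0.5828  0.2264] -1.8430454 res 0.0014367169498908704
base rows col 265: [  8 204] [[33, 175, 242, 243, 248, 257], [34, 175, 254, 256, 257, 258], [34, 176], [34, 176, 223, 224], [4, 35, 41, 42, 46, 47, 176, 208, 209], [7, 9, 11, 12, 13, 20, 21, 192, 203, 204], [7, 204]]
200 [[0.6546, 0.304], [0.4849, 0.317]]
220 [[0.6542, 0.2796], [0.4834, 0.2906]]
240 [[0.6538, 0.2553], [0.4832, 0.2641], [0.42, 0.2678], [0.4186, 0.2679]]
255 [[0.6867, 0.2359], [0.6525, 0.2372], [0.6457, 0.2374], [0.6446, 0.2375], [0.6401, 0.2377], [0.639, 0.2377], [0.4831, 0.2444], [0.4405, 0.2464], [0.4392, 0.2465]]
corners z.004 [[0.4361 0.2306 0.004 ]
 [0.699  0.2221 0.004 ]]
[[108, 130, 179], [107, 132, 179], [107, 130, 178], [107, 133, 177], [107, 131, 175], [107, 131, 177], [108, 132, 176], [110, 65, 169], [23, 9, 215], [20, 7, 207], [20, 4, 204], [10, 4, 202], [20, 4, 189], [12, 6, 205], [23, 5, 189], [18, 6, 210], [15, 5, 208], [20, 4, 203], [10, 4, 204], [15, 5, 204], [15, 5, 197], [15, 3, 178], [18, 6, 206], [23, 5, 203], [15, 5, 202], [10, 4, 203], [10, 4, 204], [18, 6, 202], [15, 5, 207], [15, 5, 205]]
green []
scene green (459, 346, 22, 12) (469.3275451660156, 351.9310607910156)
```

Call:
{"fn": "step_arm", "kwargs": {
  "commands": [
    {"travel": [0.005, 0.045, 0], "turn": [0, 0, 2]},
    {"travel": [0.01, 0.09, 0], "turn": [0, 0, 5]},
    {"travel": [0.015, 0.135, 0.02], "turn": [0, 0, 8]},
    {"travel": [0.015, 0.175, 0.04], "turn": [0, 0, 11]},
    {"travel": [0.015, 0.215, 0.06], "turn": [0, 0, 14]}
  ],
  "gripper": 0.7
}}

```text
time: 23.4
position: [0.4684, -0.0565, 0.2761]
tool_rot: [3.117, -0.386, 0.001]
ft_force: [0.7, 1.0, 0.3]
grip_width: 0.702
grip_force: 0.0
```

```bash
python3 - <<'E'
from h import *
to(.435,-.115,.18,-14)
E
```

```text
travel mm [-18.2  64.9  96.1] turn [ 0.03 -0.05 -0.12] | pos [ 0.4684 -0.0565  0.2761] F [0.7468 1.02   0.2573] w 0.702 t 23.4
```

Call:
{"fn": "step_arm", "kwargs": {
  "commands": [
    {"travel": [-0.007, 0.025, 0.035], "turn": [0, 0, 0]},
    {"travel": [-0.014, 0.05, 0.07], "turn": [0, 0, 0]},
    {"travel": [-0.018, 0.065, 0.095], "turn": [0, 0, 0]},
    {"travel": [-0.018, 0.065, 0.095], "turn": [0, 0, 0]},
    {"travel": [-0.018, 0.065, 0.095], "turn": [0, 0, 0]}
  ]
}}

```text
time: 23.9
position: [0.436, -0.1126, 0.1823]
tool_rot: [-3.118, 0.381, -0.001]
ft_force: [0.4, 0.1, 0.6]
grip_width: 0.698
grip_force: 0.0
```

Call:
{"fn": "step_arm", "kwargs": {
  "commands": [
    {"travel": [0, 0, 0], "turn": [0, 0, 0]},
    {"travel": [0, 0, 0], "turn": [0, 0, 0]}
  ]
}}

```text
time: 24.1
position: [0.4372, -0.112, 0.1833]
tool_rot: [3.118, -0.377, 0.005]
ft_force: [-0.4, -0.4, 0.8]
grip_width: 0.7
grip_force: 0.0
```

```bash
python3 - <<'E'
from h import *
to(.4947,-.1327,.08,-14)
im,m=view("wrist");cv2.imwrite("pics/w8.png",im)
for c in blobs(mask(im,(100,120,60),(120,255,255)),200)[:3]:
    r=rect(m,c,.05);print(cv2.boundingRect(c),np.round(r[0],1),np.round(r[1],1),round(r[2],1))
pockets2(im,m,(0,0,640,250))
for c in blobs(mask(im,(5,130,150),(20,255,255)),300):
    r=rect(m,c,.068);print(cv2.boundingRect(c),np.round(r[0],1),np.round(r[1],1),round(r[2],1))
E
```

```text
travel mm [ 60.5   6.4 103.5] turn [ 0.01 -0.17  0.22] | pos [ 0.4372 -0.112   0.1833] F [-0.4395 -0.3822  0.7563] w 0.7 t 24.1
(322, 120, 11, 70) [ 494.7 -132.3] [ 8.8 58.1] 76.6
(0, 218, 18, 51) [488.7 181.2] [17.5 50.9] 62.6
150 pocket (193, 113, 37, 39) [539.7 -35.5] [33.1 33.6] 75.5
156 pocket (193, 113, 37, 39) [539.7 -35.5] [33.1 33.6] 75.5
162 pocket (193, 113, 38, 39) [539.6 -35.9] [33.9 33.6] 75.5
168 pocket (193, 113, 38, 39) [539.6 -35.8] [34.  33.6] 75.5
174 pocket (193, 113, 38, 39) [539.6 -35.9] [34.2 33.6] 75.5
180 pocket (193, 113, 38, 39) [539.6 -35.9] [34.2 33.6] 75.5
(279, 251, 100, 40) [ 398.5 -110.2] [88.4 36.4] 76.1
(181, 62, 30, 30) [578.2 -47.1] [22.1 21.3] 75.4
(184, 167, 28, 27) [501.5 -24. ] [22.  21.4] 75.8
(288, 325, 81, 20) [337.8 -94.9] [73.5 19.7] 76.0
(191, 215, 27, 26) [462.  -15.9] [22.2 21.9] 76.0
```

View pics/w8.png

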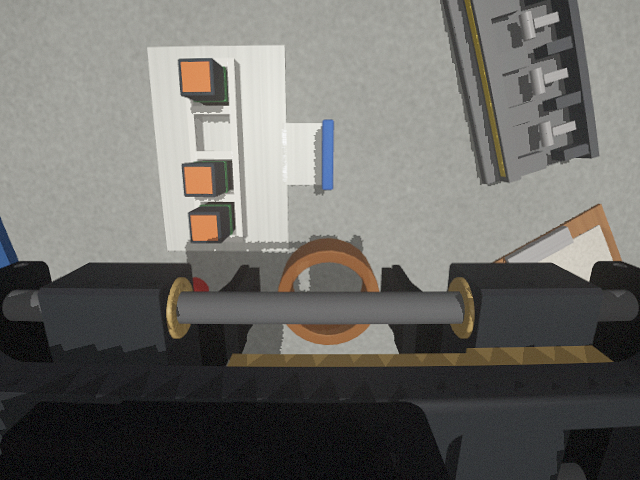

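The blue handle's top is at (328,155) and all three modules stand upright. I approach the handle.

Call:
{"fn": "step_arm", "kwargs": {
  "commands": [
    {"travel": [0.03, 0.003, 0.02], "turn": [0, 0, 0]},
    {"travel": [0.06, 0.006, 0.05], "turn": [0, 0, 0]},
    {"travel": [0.06, 0.006, 0.085], "turn": [0, 0, 0]},
    {"travel": [0.06, 0.006, 0.103], "turn": [0, 0, 0]},
    {"travel": [0.06, 0.006, 0.103], "turn": [0, 0, 0]}
  ]
}}

```text
time: 24.65
position: [0.4909, -0.1318, 0.0764]
tool_rot: [-3.117, 0.378, 0.008]
ft_force: [-0.0, -0.5, 0.5]
grip_width: 0.699
grip_force: 0.0
```

Call:
{"fn": "step_arm", "kwargs": {
  "commands": [
    {"travel": [0, 0, 0], "turn": [0, 0, 0]},
    {"travel": [0, 0, 0], "turn": [0, 0, 0]}
  ]
}}

```text
time: 24.85
position: [0.4939, -0.1331, 0.0805]
tool_rot: [3.118, -0.379, 0.005]
ft_force: [0.2, -0.2, 0.4]
grip_width: 0.701
grip_force: 0.0
```

```bash
python3 - <<'E'
from h import *
to(.4947,-.1323,.03,-13.9)
E
```

```text
travel mm [ 0.5 -1.  50.5] turn [ 0.03 -0.18  0.03] | pos [ 0.4939 -0.1331  0.0805] F [ 0.2302 -0.2084  0.3824] w 0.701 t 24.85
```

Call:
{"fn": "step_arm", "kwargs": {
  "commands": [
    {"travel": [0, -0.001, 0.02], "turn": [0, 0, 0]},
    {"travel": [0, -0.001, 0.035], "turn": [0, 0, 0]},
    {"travel": [0, -0.001, 0.045], "turn": [0, 0, 0]},
    {"travel": [0, -0.001, 0.05], "turn": [0, 0, 0]},
    {"travel": [0, -0.001, 0.05], "turn": [0, 0, 0]}
  ]
}}

```text
time: 25.35
position: [0.4923, -0.1319, 0.0282]
tool_rot: [-3.118, 0.38, 0.002]
ft_force: [0.4, -0.3, 0.3]
grip_width: 0.701
grip_force: 0.0
```

Call:
{"fn": "step_arm", "kwargs": {
  "commands": [
    {"travel": [0, 0, 0], "turn": [0, 0, 0]},
    {"travel": [0, 0, 0], "turn": [0, 0, 0]},
    {"travel": [0, 0, 0], "turn": [0, 0, 0]},
    {"travel": [0, 0, 0], "turn": [0, 0, 0]},
    {"travel": [0, 0, 0], "turn": [0, 0, 0]}
  ],
  "gripper": 0.3,
  "force": 5
}}

```text
time: 25.85
position: [0.4928, -0.1321, 0.0288]
tool_rot: [3.118, -0.38, 0.001]
ft_force: [-0.0, 0.3, 0.4]
grip_width: 0.348
grip_force: 0.0
```

```bash
python3 - <<'E'
from h import *
to(.4947,-.1323,.03,-13.9)
E
```

```text
travel mm [ 1.9 -0.2 -1.2] turn [ 0.01 -0.02  0.01] | pos [ 0.4928 -0.1321  0.0288] F [-0.0184  0.2799  0.4089] w 0.348 t 25.85
```

Call:
{"fn": "step_arm", "kwargs": {
  "commands": [
    {"travel": [0.001, 0, -0.002], "turn": [0, 0, 0]},
    {"travel": [0.001, 0, -0.002], "turn": [0, 0, 0]},
    {"travel": [0.001, 0, -0.002], "turn": [0, 0, 0]},
    {"travel": [0.001, 0, -0.002], "turn": [0, 0, 0]}
  ],
  "gripper": 0.18
}}

```text
time: 26.25
position: [0.4936, -0.1322, 0.0306]
tool_rot: [3.118, -0.38, -0.0]
ft_force: [0.0, -0.1, 0.2]
grip_width: 0.186
grip_force: 0.0
```

Call:
{"fn": "step_arm", "kwargs": {
  "commands": [
    {"travel": [0, 0, 0], "turn": [0, 0, 0]},
    {"travel": [0, 0, 0], "turn": [0, 0, 0]},
    {"travel": [0, 0, 0], "turn": [0, 0, 0]}
  ],
  "gripper": 0.14
}}

```text
time: 26.55
position: [0.4936, -0.1322, 0.0306]
tool_rot: [3.119, -0.38, -0.0]
ft_force: [0.6, 0.7, 0.4]
grip_width: 0.142
grip_force: 0.0
```

Call:
{"fn": "step_arm", "kwargs": {
  "commands": [
    {"travel": [0, 0, 0], "turn": [0, 0, 0]},
    {"travel": [0, 0, 0], "turn": [0, 0, 0]},
    {"travel": [0, 0, 0], "turn": [0, 0, 0]}
  ],
  "gripper": 0.12
}}

```text
time: 26.85
position: [0.4936, -0.1322, 0.0306]
tool_rot: [3.118, -0.38, 0.0]
ft_force: [0.7, -0.7, -0.2]
grip_width: 0.121
grip_force: 0.0
```

Call:
{"fn": "step_arm", "kwargs": {
  "commands": [
    {"travel": [0, 0, 0], "turn": [0, 0, 0]},
    {"travel": [0, 0, 0], "turn": [0, 0, 0]},
    {"travel": [0, 0, 0], "turn": [0, 0, 0]},
    {"travel": [0, 0, 0], "turn": [0, 0, 0]}
  ],
  "gripper": 0.08
}}

```text
time: 27.25
position: [0.4936, -0.1323, 0.0306]
tool_rot: [3.118, -0.38, -0.0]
ft_force: [-0.3, -0.8, -0.8]
grip_width: 0.113
grip_force: 5.0
```

Call:
{"fn": "step_arm", "kwargs": {
  "commands": [
    {"travel": [0, 0, 0], "turn": [0, 0, 0]},
    {"travel": [0, 0, 0], "turn": [0, 0, 0]}
  ],
  "force": 25
}}

```text
time: 27.45
position: [0.4936, -0.1323, 0.0306]
tool_rot: [3.118, -0.38, 0.0]
ft_force: [-0.6, -0.6, 1.2]
grip_width: 0.114
grip_force: 25.0
```

Call:
{"fn": "step_arm", "kwargs": {
  "commands": [
    {"travel": [0, 0, 0], "turn": [0, 0, 0]},
    {"travel": [0, 0, 0], "turn": [0, 0, 0]}
  ],
  "force": 58
}}

```text
time: 27.65
position: [0.4936, -0.1323, 0.0307]
tool_rot: [3.118, -0.38, -0.0]
ft_force: [0.1, -1.1, -0.5]
grip_width: 0.108
grip_force: 58.0
```

```bash
python3 - <<'E'
from h import *
to(.4947,-.1323,.03,-13.9)
im,m=view("top")
for c in blobs(mask(im,(5,150,130),(18,255,255)),30)[:5]:
    r=rect(m,c,.068);print(cv2.boundingRect(c),np.round(r[0],1),np.round(r[1],1),round(r[2],1))
E
```

```text
travel mm [ 1.1 -0.3  0.7] turn [ 0.01 -0.    0.  ] | pos [ 0.4936 -0.1323  0.0307] F [ 0.1301 -1.065  -0.5178] w 0.108 t 27.65
(426, 278, 81, 96) [ 251.7 -345.6] [205.4 149.7] 17.1
(350, 265, 19, 38) [363.7 -76.1] [44.6 93.7] 86.9
(341, 196, 10, 9) [578.6 -47.4] [23.2 21. ] 88.7
(332, 225, 7, 9) [503.3 -19.7] [13.1 22.5] 75.0
```

Handle gripped at 58 N. I lift gently.

Call:
{"fn": "step_arm", "kwargs": {
  "commands": [
    {"travel": [0, 0, -0.002], "turn": [0, 0, 0]},
    {"travel": [0, 0, -0.005], "turn": [0, 0, 0]},
    {"travel": [0, 0, -0.009], "turn": [0, 0, 0]},
    {"travel": [0, 0, -0.014], "turn": [0, 0, 0]},
    {"travel": [0, 0, -0.02], "turn": [0, 0, 0]}
  ]
}}

```text
time: 28.2
position: [0.4931, -0.1322, 0.0507]
tool_rot: [3.118, -0.38, -0.001]
ft_force: [-0.4, 0.7, -5.0]
grip_width: 0.109
grip_force: 58.5
```

Call:
{"fn": "step_arm", "kwargs": {
  "commands": [
    {"travel": [0, 0, -0.008], "turn": [0, 0, 0]},
    {"travel": [0, 0, -0.016], "turn": [0, 0, 0]},
    {"travel": [0, 0, -0.024], "turn": [0, 0, 0]},
    {"travel": [0, 0, -0.032], "turn": [0, 0, 0]},
    {"travel": [0, 0, -0.036], "turn": [0, 0, 0]}
  ]
}}

```text
time: 28.7
position: [0.4942, -0.1323, 0.0878]
tool_rot: [3.118, -0.38, 0.002]
ft_force: [0.5, 0.2, -4.4]
grip_width: 0.111
grip_force: 58.6
```

```bash
python3 - <<'E'
from h import *
to(.5621,.0402,.087,-1.84)
print(ctrl.get_state()["torque"])
im,m=view("scene");p=proj(m,[.53,-.03,.08])[0].astype(int)
cv2.imwrite("pics/s9.png",cv2.resize(im[p[1]-90:p[1]+90,p[0]-120:p[0]+120],None,fx=3,fy=3,interpolation=cv2.INTER_CUBIC))
E
```

```text
travel mm [  24.5 -183.8    0.8] turn [  0.03  -0.09 -12.05] | pos [ 0.4942 -0.1323  0.0878] F [ 0.4509  0.1548 -4.374 ] w 0.111 t 28.7
[-0.4515  0.1178 -0.0275]
```

View pics/s9.png

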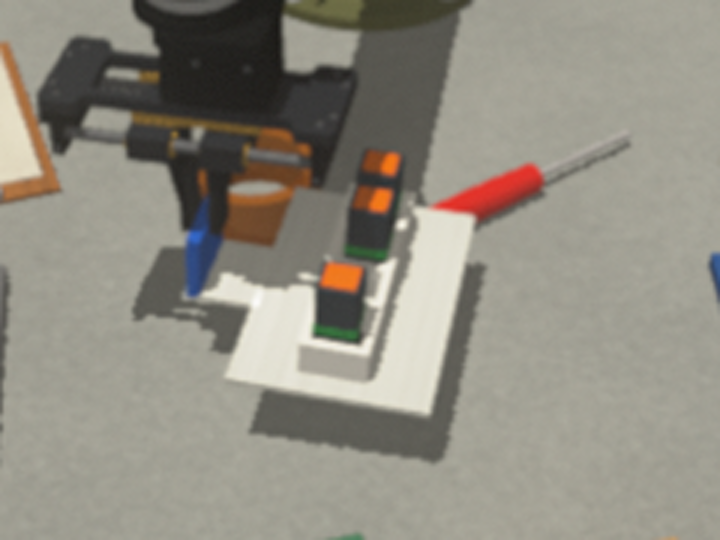

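The tray hangs level with all three modules standing. I carry it to the rack's mouth.

Call:
{"fn": "step_arm", "kwargs": {
  "commands": [
    {"travel": [0.002, -0.012, 0], "turn": [0, 0, -1]},
    {"travel": [0.005, -0.032, 0], "turn": [0, 0, -2.5]},
    {"travel": [0.008, -0.056, 0], "turn": [0, 0, -4]},
    {"travel": [0.011, -0.08, 0], "turn": [0, 0, -5.5]},
    {"travel": [0.014, -0.1, 0], "turn": [0, 0, -7]}
  ]
}}

```text
time: 29.25
position: [0.5316, -0.0346, 0.0863]
tool_rot: [-3.135, 0.181, 0.001]
ft_force: [0.0, 0.2, -5.2]
grip_width: 0.105
grip_force: 58.5
```

```bash
python3 - <<'E'
from h import *
to(.5621,.0402,.0875,-1.84)
E
```

```text
travel mm [ 21.7 -77.8  -1. ] turn [-0.09  0.03 -4.76] | pos [ 0.5316 -0.0346  0.0863] F [ 0.0347  0.1559 -5.2439] w 0.105 t 29.25
```

Call:
{"fn": "step_arm", "kwargs": {
  "commands": [
    {"travel": [0.006, -0.02, 0], "turn": [0, 0, -1.5]},
    {"travel": [0.012, -0.042, 0], "turn": [0, 0, -3]},
    {"travel": [0.018, -0.062, 0], "turn": [0, 0, -4]},
    {"travel": [0.021, -0.075, 0], "turn": [0, 0, -4.8]},
    {"travel": [0.0215, -0.078, 0], "turn": [0, 0, -4.8]}
  ]
}}

```text
time: 29.75
position: [0.5621, 0.0396, 0.0865]
tool_rot: [-3.139, 0.05, 0.001]
ft_force: [-0.8, 0.1, -4.6]
grip_width: 0.105
grip_force: 58.4
```

Call:
{"fn": "step_arm", "kwargs": {
  "commands": [
    {"travel": [0, 0, 0], "turn": [0, 0, 0]},
    {"travel": [0, 0, 0], "turn": [0, 0, 0]},
    {"travel": [0, 0, 0], "turn": [0, 0, 0]}
  ]
}}

```text
time: 30.05
position: [0.5617, 0.0348, 0.0865]
tool_rot: [3.14, -0.06, -0.001]
ft_force: [-0.0, -0.4, -4.9]
grip_width: 0.107
grip_force: 58.5
```

```bash
python3 - <<'E'
from h import *
to(.5621,.0402,.0875,-1.84)
im,m=view("wrist")
s=np.load("w7.npz")
cv2.imwrite("pics/w10.png",im)
E
```

```text
travel mm [ 0.2 -5.4 -1. ] turn [ 0.06  0.02 -0.37] | pos [0.5617 0.0348 0.0865] F [-0.013  -0.4347 -4.8513] w 0.107 t 30.05
```

View pics/w10.png

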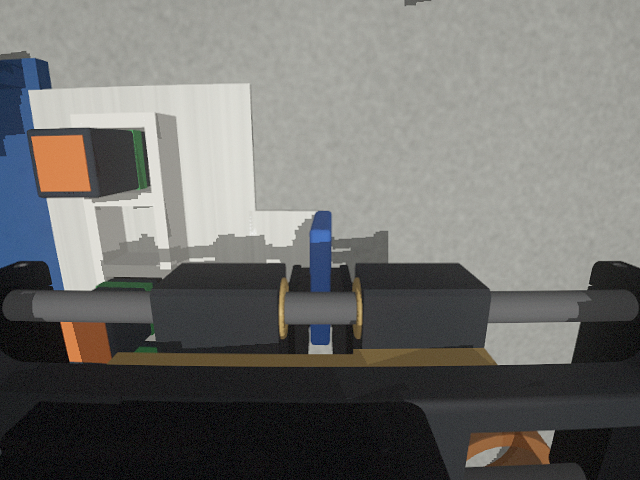

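The tray at the mouth: its rear corner is at (251,84) and front corner at (30,90). The blue rack base lies to the left. I check its side edge against the rack's lateral middle.

```bash
python3 - <<'E'
from h import *
im=cv2.imread("pics/w10.png");_,m=view("wrist")
w=mask(im,(0,0,190),(180,40,255))
E=[(c,np.where(w[:130,c])[0].min()-.5) for c in range(60,245,8)]
P=cast(m,E,.06)[:,:2];f=cv2.fitLine(P.astype(np.float32),cv2.DIST_HUBER,0,1e-4,1e-4).ravel()
a=np.radians(-1.84);u=np.array([np.cos(a),np.sin(a)]);n=np.array([-u[1],u[0]])
print("edge dir deg",np.degrees(np.arctan2(f[1],f[0]))%180,"u of edge -0.1:",P@u-.1)
R=[(r,np.where(w[r,200:300])[0].max()+200.5) for r in range(95,200,8)]
Q=cast(m,[(c,r) for r,c in R],.06)[:,:2];print("rear edge n",(Q@n).mean(),"expected tray_o n",(Q@n).mean()+.065)
s=ctrl.get_state();print("TCP u,n",s["position"][:2]@u,s["position"][:2]@n)
for d in(.03,.08,.165): print(d)
E
```

```text
edge dir deg 88.19768 u of edge -0.1: [0.5613 0.5611 0.5614 0.5613 0.5616 0.5615 0.5613 0.5612 0.5615 0.5614
 0.5613 0.5612 0.561  0.5614 0.5613 0.5612 0.5611 0.5615 0.5614 0.5613
 0.5613 0.5612 0.5616 0.5615]
rear edge n 0.09049487017379289 expected tray_o n 0.15549487017379288
TCP u,n 0.5603731752464186 0.05319412396585645
0.03
0.08
0.165
```

Call:
{"fn": "step_arm", "kwargs": {
  "commands": [
    {"travel": [-0.001, -0.01, 0], "turn": [0, 0, 0]},
    {"travel": [-0.001, -0.022, 0], "turn": [0, 0, 0]},
    {"travel": [-0.001, -0.034, 0], "turn": [0, 0, 0]},
    {"travel": [-0.001, -0.046, 0], "turn": [0, 0, 0]},
    {"travel": [-0.001, -0.056, 0], "turn": [0, 0, 0]}
  ]
}}

```text
time: 30.65
position: [0.5629, 0.0947, 0.0868]
tool_rot: [-3.14, 0.055, -0.0]
ft_force: [0.2, 0.2, -5.0]
grip_width: 0.108
grip_force: 58.5
```

```bash
python3 - <<'E'
from h import *
a=np.radians(-1.84);u=np.array([np.cos(a),np.sin(a)]);n=np.array([-u[1],u[0]])
T=u*.5597+n*.2205
to(T[0],T[1],.0865,-2)
s=ctrl.get_state();print(s["position"][:2]@u,s["position"][:2]@n,s["torque"])
E
```

```text
travel mm [  -0.1 -107.8    0.4] turn [-0.05 -0.01  0.01] | pos [0.5629 0.0947 0.0868] F [ 0.175   0.2145 -4.9837] w 0.108 t 30.65
0.5595418589744369 0.11271569547083458 [-0.3796  0.0126 -0.0766]
```

Call:
{"fn": "step_arm", "kwargs": {
  "commands": [
    {"travel": [0, -0.012, 0], "turn": [0, 0, 0]},
    {"travel": [0, -0.026, 0], "turn": [0, 0, 0]},
    {"travel": [0, -0.04, 0], "turn": [0, 0, 0]},
    {"travel": [0, -0.053, 0], "turn": [0, 0, 0]},
    {"travel": [0, -0.063, 0], "turn": [0, 0, 0]}
  ]
}}

```text
time: 31.15
position: [0.5651, 0.1572, 0.0866]
tool_rot: [-3.141, 0.055, 0.0]
ft_force: [0.1, 0.1, -4.5]
grip_width: 0.109
grip_force: 58.4
```

Call:
{"fn": "step_arm", "kwargs": {
  "commands": [
    {"travel": [0, -0.008, 0], "turn": [0, 0, 0]},
    {"travel": [0, -0.016, 0], "turn": [0, 0, 0]},
    {"travel": [0, -0.024, 0], "turn": [0, 0, 0]},
    {"travel": [0, -0.03, 0], "turn": [0, 0, 0]}
  ]
}}

```text
time: 31.55
position: [0.5663, 0.1859, 0.0866]
tool_rot: [-3.141, 0.057, 0.0]
ft_force: [-0.2, 0.4, -4.3]
grip_width: 0.108
grip_force: 58.4
```

```bash
python3 - <<'E'
from h import *
a=np.radians(-1.84);u=np.array([np.cos(a),np.sin(a)]);n=np.array([-u[1],u[0]])
s=ctrl.get_state();print(s["position"],s["position"][:2]@u,s["position"][:2]@n,s["ft_force"],s["torque"])
E
```

```text
[0.5663 0.1859 0.0866] 0.5600798700419064 0.2039988528523133 [-0.2067  0.3803 -4.324 ] [-0.4147  0.0026  0.0004]
```

Call:
{"fn": "step_arm", "kwargs": {
  "commands": [
    {"travel": [0, 0, 0.002], "turn": [0, 0, 0]},
    {"travel": [0, 0, 0.004], "turn": [0, 0, 0]},
    {"travel": [0, 0, 0.004], "turn": [0, 0, 0]}
  ]
}}

```text
time: 31.85
position: [0.5664, 0.1853, 0.0824]
tool_rot: [-3.141, 0.058, 0.0]
ft_force: [-0.2, 0.1, -3.3]
grip_width: 0.105
grip_force: 58.0
```

Call:
{"fn": "step_arm", "kwargs": {
  "commands": [
    {"travel": [0, 0, 0.001], "turn": [0, 0, 0]},
    {"travel": [0, 0, 0.001], "turn": [0, 0, 0]}
  ]
}}

```text
time: 32.05
position: [0.5665, 0.185, 0.0817]
tool_rot: [3.141, -0.058, 0.0]
ft_force: [-0.6, 0.9, -3.0]
grip_width: 0.108
grip_force: 58.0
```

Call:
{"fn": "step_arm", "kwargs": {
  "commands": [
    {"travel": [0, 0, 0.001], "turn": [0, 0, 0]},
    {"travel": [0, 0, 0.001], "turn": [0, 0, 0]}
  ]
}}

```text
time: 32.25
position: [0.5665, 0.1848, 0.0807]
tool_rot: [3.14, -0.058, 0.0]
ft_force: [0.2, -0.7, -1.5]
grip_width: 0.106
grip_force: 58.0
```

On the rails. I push to the back in small steps.

Call:
{"fn": "step_arm", "kwargs": {
  "commands": [
    {"travel": [0, -0.004, 0], "turn": [0, 0, 0]},
    {"travel": [0, -0.008, 0], "turn": [0, 0, 0]},
    {"travel": [0, -0.012, 0], "turn": [0, 0, 0]},
    {"travel": [0, -0.013, 0], "turn": [0, 0, 0]}
  ]
}}

```text
time: 32.65
position: [0.5681, 0.1965, 0.0809]
tool_rot: [3.138, -0.058, 0.003]
ft_force: [1.8, -6.0, 0.1]
grip_width: 0.107
grip_force: 58.0
```

Call:
{"fn": "step_arm", "kwargs": {
  "commands": [
    {"travel": [0, -0.002, 0], "turn": [0, 0, 0]},
    {"travel": [0, -0.003, 0], "turn": [0, 0, 0]},
    {"travel": [0, -0.003, 0], "turn": [0, 0, 0]}
  ]
}}

```text
time: 32.95
position: [0.5688, 0.1967, 0.0808]
tool_rot: [3.135, -0.061, 0.003]
ft_force: [2.3, -9.3, 1.8]
grip_width: 0.107
grip_force: 58.1
```

Call:
{"fn": "step_arm", "kwargs": {
  "commands": [
    {"travel": [0, -0.001, 0], "turn": [0, 0, 0]},
    {"travel": [0, -0.002, 0], "turn": [0, 0, 0]},
    {"travel": [0, -0.002, 0], "turn": [0, 0, 0]}
  ]
}}

```text
time: 33.25
position: [0.5688, 0.1967, 0.0807]
tool_rot: [3.132, -0.062, 0.002]
ft_force: [0.8, -13.4, 2.7]
grip_width: 0.105
grip_force: 58.1
```

```bash
python3 - <<'E'
from h import *
im=cv2.imread("pics/w7.png");_,m=view("wrist");d=np.load("w7.npz");m=dict(m);m["R"],m["t"]=d["R"],d["t"]
a=np.radians(-1.84);u=np.array([np.cos(a),np.sin(a)]);n=np.array([-u[1],u[0]])
b=mask(im,(100,120,50),(125,255,255))
for r in(80,100,120,140,160):
    c=np.where(b[r,:300])[0]; P=cast(m,[(c.min()-.5,r),(c.max()+.5,r)],.004)[:,:2]; print(r,c.min(),c.max(),P@n)
im,m=view("wrist");cv2.imwrite("pics/w11.png",im)
h=blobs(mask(im,(100,120,60),(120,255,255)),100)
for c in h[:4]: print(cv2.boundingRect(c))
s=ctrl.get_state();print(s["position"][:2]@u,s["position"][:2]@n)
E
```

```text
80 168 271 [0.3871 0.2441]
100 169 270 [0.3873 0.2455]
120 171 270 [0.3862 0.2455]
140 172 270 [0.3865 0.2456]
160 173 270 [0.387  0.2457]
(247, 52, 28, 125)
(178, 0, 73, 73)
(310, 211, 21, 81)
(312, 325, 19, 20)
0.5621948445462359 0.21486988759620737
```

View pics/w11.png

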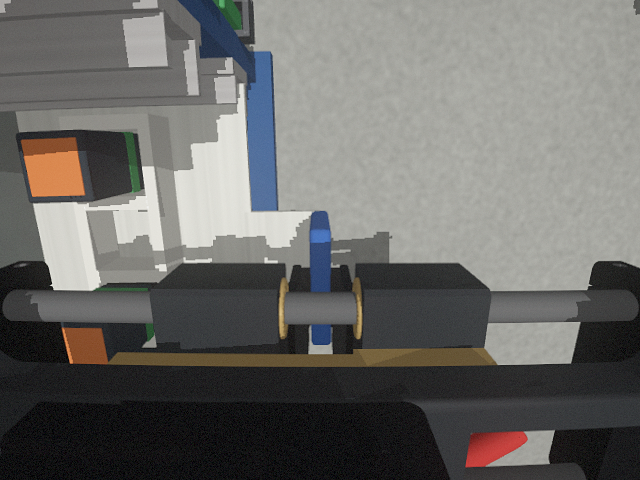

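The tray is in the lowest channel, its rear edge at column ≈250 and the base front edge at column ≈273. I measure that gap: it should be 12.5 mm at home.

```bash
python3 - <<'E'
from h import *
im=cv2.imread("pics/w11.png");_,m=view("wrist")
a=np.radians(-1.84);u=np.array([np.cos(a),np.sin(a)]);n=np.array([-u[1],u[0]])
b=mask(im,(100,120,50),(125,255,255));w=mask(im,(0,0,190),(180,40,255))
rows=range(115,205,10)
for z in(0,.004,.008):
    P=cast(m,[(np.where(b[r,:300])[0].max()+.5,r) for r in rows],z)[:,:2]; print("base",z,(P@n).round(4)[[0,4,-1]])
Q=cast(m,[(np.where(w[r,:300])[0].max()+.5,r) for r in rows],.054)[:,:2]; print("tray rear",(Q@n).round(4))
f=cv2.fitLine(Q.astype(np.float32),cv2.DIST_HUBER,0,1e-4,1e-4).ravel();print(np.degrees(np.arctan2(f[1],f[0])))
s=ctrl.get_state();R=Ro.from_rotvec(s["tool_rot"]).as_matrix();print(R)
E
```

```text
base 0 [0.2464 0.2467 0.2464]
base 0.004 [0.2459 0.2462 0.2459]
base 0.008 [0.2454 0.2458 0.2455]
tray rear [0.2551 0.2549 0.2552 0.2549 0.2552 0.255  0.2548 0.2551 0.2548]
-1.6063561
[[ 0.9992 -0.04    0.0009]
 [-0.04   -0.9992 -0.0093]
 [ 0.0013  0.0093 -1.    ]]
```

About 3 mm short of my estimate, yet hard-stopped. I back off slightly, lift 2–3 mm, recentre and push again to tell a snag from the back panel.

Call:
{"fn": "step_arm", "kwargs": {
  "commands": [
    {"travel": [-0.001, 0.006, 0], "turn": [0, 0, 0]},
    {"travel": [-0.002, 0.012, 0], "turn": [0, 0, 0]},
    {"travel": [-0.003, 0.015, -0.003], "turn": [0, 0, 0]},
    {"travel": [-0.003, 0.015, -0.004], "turn": [0, 0, 0]},
    {"travel": [-0.003, 0.015, -0.004], "turn": [0, 0, 0]}
  ]
}}

```text
time: 33.9
position: [0.5629, 0.1886, 0.0845]
tool_rot: [3.141, -0.056, -0.001]
ft_force: [-0.4, -0.2, -2.7]
grip_width: 0.108
grip_force: 58.2
```

```bash
python3 - <<'E'
from h import *
a=np.radians(-1.84);u=np.array([np.cos(a),np.sin(a)]);n=np.array([-u[1],u[0]])
T=u*.5598+n*.2185
to(T[0],T[1],.084,-2.2)
s=ctrl.get_state();print(s["position"][:2]@u,s["position"][:2]@n,s["torque"])
E
```

```text
travel mm [  3.2 -12.    0.5] turn [0.03 0.04 0.15] | pos [0.5629 0.1886 0.0845] F [-0.3795 -0.1919 -2.6655] w 0.108 t 33.9
0.5566017344415992 0.2065522243614739 [-0.2673  0.0708 -0.0381]
```

Call:
{"fn": "step_arm", "kwargs": {
  "commands": [
    {"travel": [0.002, -0.004, 0.001], "turn": [0, 0, 0]},
    {"travel": [0.003, -0.007, 0.001], "turn": [0, 0, 0]},
    {"travel": [0.003, -0.009, 0.001], "turn": [0, 0, 0]},
    {"travel": [0.003, -0.01, 0.001], "turn": [0, 0, 0]}
  ]
}}

```text
time: 34.3
position: [0.5674, 0.1973, 0.0836]
tool_rot: [3.139, -0.058, 0.001]
ft_force: [1.2, -5.4, -1.5]
grip_width: 0.11
grip_force: 58.1
```

Call:
{"fn": "step_arm", "kwargs": {
  "commands": [
    {"travel": [0, -0.001, 0], "turn": [0, 0, 0]},
    {"travel": [0, -0.002, 0], "turn": [0, 0, 0]},
    {"travel": [0, -0.002, 0], "turn": [0, 0, 0]}
  ]
}}

```text
time: 34.6
position: [0.5679, 0.1975, 0.0837]
tool_rot: [3.137, -0.06, 0.001]
ft_force: [0.8, -6.4, -1.1]
grip_width: 0.107
grip_force: 58.1
```

Call:
{"fn": "step_arm", "kwargs": {
  "commands": [
    {"travel": [0, -0.001, 0], "turn": [0, 0, 0]},
    {"travel": [0, -0.002, 0], "turn": [0, 0, 0]},
    {"travel": [0, -0.002, 0], "turn": [0, 0, 0]}
  ]
}}

```text
time: 34.9
position: [0.5679, 0.1975, 0.0835]
tool_rot: [3.134, -0.061, 0.0]
ft_force: [0.6, -10.5, 1.2]
grip_width: 0.11
grip_force: 58.1
```

```bash
python3 - <<'E'
from h import *
a=np.radians(-1.84);u=np.array([np.cos(a),np.sin(a)]);n=np.array([-u[1],u[0]])
s=ctrl.get_state();print(s["position"][:2]@u,s["position"][:2]@n,s["torque"],s["ft_force"])
E
```

```text
0.5612966804628428 0.21558876182470996 [-2.2809 -0.1307  0.1647] [  0.6005 -10.5303   1.1902]
```

The hard stop is at the same depth, free of lateral or vertical snag, so it is the back panel. I relax the push, lower the handle end and release gently.

Call:
{"fn": "step_arm", "kwargs": {
  "commands": [
    {"travel": [0, 0.002, 0.001], "turn": [0, 0, 0]},
    {"travel": [0, 0.003, 0.002], "turn": [0, 0, 0]},
    {"travel": [0, 0.003, 0.003], "turn": [0, 0, 0]},
    {"travel": [0, 0.003, 0.003], "turn": [0, 0, 0]}
  ]
}}

```text
time: 35.3
position: [0.5679, 0.1968, 0.0809]
tool_rot: [3.138, -0.06, 0.002]
ft_force: [2.4, -6.4, -0.2]
grip_width: 0.111
grip_force: 58.0
```

Call:
{"fn": "step_arm", "kwargs": {
  "commands": [
    {"travel": [0, 0, 0], "turn": [0, 0, 0]},
    {"travel": [0, 0, 0], "turn": [0, 0, 0]}
  ],
  "force": 20
}}

```text
time: 35.5
position: [0.5679, 0.1968, 0.0809]
tool_rot: [3.138, -0.06, 0.002]
ft_force: [-0.3, -6.5, -0.7]
grip_width: 0.117
grip_force: 20.0
```

Call:
{"fn": "step_arm", "kwargs": {
  "commands": [
    {"travel": [0, 0, 0], "turn": [0, 0, 0]},
    {"travel": [0, 0, 0], "turn": [0, 0, 0]}
  ],
  "force": 4
}}

```text
time: 35.7
position: [0.5679, 0.1969, 0.0809]
tool_rot: [3.138, -0.06, 0.002]
ft_force: [0.6, -6.6, -1.1]
grip_width: 0.115
grip_force: 4.0
```

Call:
{"fn": "step_arm", "kwargs": {
  "commands": [
    {"travel": [0, 0, 0], "turn": [0, 0, 0]},
    {"travel": [0, 0, 0], "turn": [0, 0, 0]},
    {"travel": [0, 0, 0], "turn": [0, 0, 0]}
  ],
  "gripper": 0.2
}}

```text
time: 36.0
position: [0.5674, 0.2002, 0.0812]
tool_rot: [-3.14, 0.057, -0.002]
ft_force: [0.5, -1.0, 0.3]
grip_width: 0.196
grip_force: 0.6
```

```bash
cat > chk.py <<'E'
from h import *
im,m=view("wrist")
a=np.radians(-1.84);u=np.array([np.cos(a),np.sin(a)]);n=np.array([-u[1],u[0]])
b=mask(im,(100,120,50),(125,255,255));w=mask(im,(0,0,190),(180,40,255))
rows=range(125,205,10)
P=cast(m,[(np.where(b[r,:300])[0].max()+.5,r) for r in rows],.004)[:,:2]; print("base n",np.median(P@n))
Q=cast(m,[(np.where(w[r,:300])[0].max()+.5,r) for r in rows],.054)[:,:2]; print("tray rear n",np.median(Q@n))
f=cv2.fitLine(Q.astype(np.float32),cv2.DIST_HUBER,0,1e-4,1e-4).ravel();print(np.degrees(np.arctan2(f[1],f[0])))
s=ctrl.get_state();print(s["position"][:2]@u,s["position"][:2]@n,s["position"],s["ft_force"])
E
python3 chk.py
```

```text
Traceback (most recent call last):
  File "chk.py", line 6, in <module>
    P=cast(m,[(np.where(b[r,:300])[0].max()+.5,r) for r in rows],.004)[:,:2]; print("base n",np.median(P@n))
               ~~~~~~~~~~~~~~~~~~~~~~~~~~^^
ValueError: zero-size array to reduction operation maximum which has no identity
```

Call:
{"fn": "step_arm", "kwargs": {
  "commands": [
    {"travel": [0, -0.002, 0], "turn": [0, 0, 0]},
    {"travel": [0, -0.004, 0], "turn": [0, 0, 0]},
    {"travel": [0, -0.004, 0], "turn": [0, 0, 0]}
  ]
}}

```text
time: 36.35
position: [0.5672, 0.2009, 0.0811]
tool_rot: [3.137, -0.059, -0.001]
ft_force: [-0.2, -7.5, 6.6]
grip_width: 0.211
grip_force: 3.8
```

```bash
sed -i 's/:300\]/:330]/g; s/range(125,205,10)/range(95,200,7)/; s/P=cast(m,\[(np.where(b\[r,:330\])\[0\].max()+.5,r) for r in rows\]/P=cast(m,[(np.where(b[r,:330])[0].max()+.5,r) for r in rows if b[r,:330].any()]/;s/for r in rows\],.054/for r in rows if w[r,:330].any()],.054/' chk.py; python3 chk.py; python3 - <<'E'
from h import *
im,m=view("wrist");cv2.imwrite("pics/w12.png",im)
E
```

```text
base n 0.24609960523882318
tray rear n 0.25496341567184216
-1.4809699
0.5604553732970701 0.2188425788967037 [0.5672 0.2007 0.081 ] [-0.608  -7.043   4.6414]
```

View pics/w12.png

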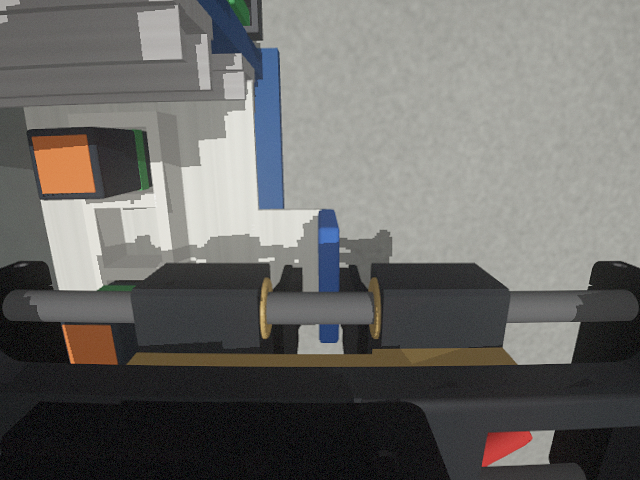

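The tray stops hard at an unchanged rear edge (258,150) while the finger moved freely up to the handle. So the tray itself is against the back. I open and withdraw.

Call:
{"fn": "step_arm", "kwargs": {
  "commands": [
    {"travel": [0, 0.003, 0], "turn": [0, 0, 0]},
    {"travel": [0, 0.006, 0], "turn": [0, 0, 0]},
    {"travel": [0, 0.006, 0], "turn": [0, 0, 0]},
    {"travel": [0, 0.006, 0], "turn": [0, 0, 0]}
  ],
  "gripper": 0.5
}}

```text
time: 36.85
position: [0.5665, 0.198, 0.0806]
tool_rot: [-3.14, 0.056, 0.0]
ft_force: [-0.5, -0.6, 1.0]
grip_width: 0.464
grip_force: 0.0
```

Call:
{"fn": "step_arm", "kwargs": {
  "commands": [
    {"travel": [0, 0, -0.015], "turn": [0, 0, 0]},
    {"travel": [0, 0, -0.03], "turn": [0, 0, 0]},
    {"travel": [0, 0, -0.05], "turn": [0, 0, 0]},
    {"travel": [0, 0.02, -0.06], "turn": [0, 0, 0]},
    {"travel": [0, 0.06, -0.06], "turn": [0, 0, 0]}
  ]
}}

```text
time: 37.35
position: [0.5658, 0.1422, 0.1447]
tool_rot: [-3.137, 0.046, -0.009]
ft_force: [0.5, -0.6, 0.1]
grip_width: 0.498
grip_force: 0.0
```

Call:
{"fn": "step_arm", "kwargs": {
  "commands": [
    {"travel": [0, 0.04, 0], "turn": [0, 0, 0]},
    {"travel": [0, 0.08, -0.02], "turn": [0, 0, 0]},
    {"travel": [0, 0.12, -0.04], "turn": [0, 0, 0]},
    {"travel": [0, 0.16, -0.06], "turn": [0, 0, 0]},
    {"travel": [0, 0.16, -0.06], "turn": [0, 0, 0]}
  ]
}}

```text
time: 37.85
position: [0.5609, -0.0303, 0.205]
tool_rot: [3.136, -0.073, 0.01]
ft_force: [0.2, -0.5, -0.3]
grip_width: 0.499
grip_force: 0.0
```

```bash
python3 - <<'E'
from h import *
im,m=view("scene");print(ctrl.get_state()["position"],ctrl.get_state()["ft_force"])
cv2.imwrite("pics/s13.png",cv2.resize(im[170:390,380:600],None,fx=2.6,fy=2.6,interpolation=cv2.INTER_CUBIC))
t,mt=view("top")
for c in blobs(mask(t,(5,150,110),(18,255,255)),20):
    r=rect(mt,c,.118);print(cv2.boundingRect(c),np.round(r[0],1))
for c in blobs(mask(t,(100,120,60),(125,255,255)),20):
    r=rect(mt,c,.1);print('b',cv2.boundingRect(c),np.round(r[0],1),np.round(r[1],1),round(r[2],1))
E
```

```text
[ 0.5602 -0.0262  0.2037] [-0.1654  0.3152 -0.3324]
(426, 278, 81, 96) [ 253.2 -334.6]
(376, 268, 11, 30) [ 363.2 -131.9]
(202, 205, 10, 9) [554.  303.6]
(202, 221, 10, 9) [513.2 303. ]
(205, 175, 9, 8) [632.8 298.4]
(77, 127, 7, 42) [730.9 660.4]
(112, 0, 19, 55) [1078.7  562.5]
b (0, 76, 73, 404) [393.6 813.6] [ 188.  1123.1] 87.1
b (507, 120, 97, 121) [ 619.2 -592.5] [244.5 320.4] 90.0
b (345, 0, 49, 76) [1019.7 -116.6] [252.9  66.4] 16.8
b (160, 219, 84, 39) [482.8 320.8] [215.3  96.6] 89.1
b (470, 0, 40, 76) [1019.5 -450.6] [233.1  66.5] 5.5
b (213, 137, 33, 58) [678.3 238.3] [173.1  44.9] 26.6
b (248, 192, 6, 26) [566.4 194. ] [64.8 12.8] 0.2
b (167, 137, 14, 9) [737.7 403.4] [40.2 18.6] 44.7
b (417, 110, 17, 13) [ 787.8 -254.6] [45.5 22.3] 64.2
```

View pics/s13.png

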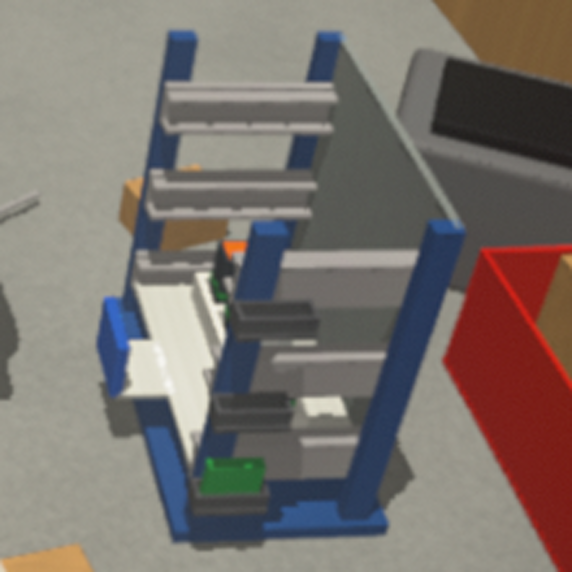

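```bash
python3 -c "
from bench import ctrl
print(ctrl.close_job())"
```

```text
the job is handed in; nothing more can be done
None
```

I put all three relay modules upright in their own tray pockets, slid the tray onto the green-tagged lowest rails until it stopped hard at the back, let go, and handed the job in. By my camera measurement that stop was about 3 mm short of home, but it came at the same depth on every push, so I took it to be the back panel.

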